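# Fit the tablet feeder's cover board

### The job

Close the tablet feeder with its cover board: angle the board's tongue down under the lip of the rail until the tongue is home in the groove, then lower the board flat and press its far end down until the catch snaps over the flange. Do it gently: never load the feeder with more than about 25 N through the board or the fingers, and leave the other things on the counter where they are.

Things in the scene. Friction and masses are not known exactly. Their poses are not given: they have to be found in the camera images.
- feeder: Tablet feeder, low white case 328 x 190 mm, fixed. Origin on its underside, x from the groove end (near the robot) to the catch end, z up. Well between side walls (75 mm tall, y = +-58 mm) holding an aluminium frame with rail, ledge and catch. Board home: underside 62 mm up, its centre over this origin if the frame stands at nominal, axes parallel. Far ledge 62 mm up, with two soft rubber buffers 8 mm proud.
- groove (a point): Nominal centre of the groove's end wall, at feeder (-98, 0, 70) mm, feeder axes. The frame (rail with groove, lip and ridge; ledge; catch) is clamped as one piece up to 28 mm nearer or farther along x than nominal, which is not measured: find it by eye or by gently touching the rail with the tongue. Keep the tongue 1 to 2 mm off the end wall when lowering.
- lip (a point): Nominal lower free edge of the rail's upper lip, at feeder (-93, 0, 74.5) mm; the lip is 4.5 mm thick with an upright front face, 112 mm wide, and moves with the frame. Held flat, the tongue's bead cannot pass between ridge and lip; tilted 20 to 30 degrees, tongue end down, it can, and lowering the far end drops the bead behind the ridge.
- ridge (a point): Nominal top of the rail's retaining ridge, in front of the groove, at feeder (-80, 0, 67) mm: a bar across the well, 4 mm thick, top rounded to 2 mm radius; it moves with the frame. The groove's floor behind it is 58 mm above the counter; in front of it the board's underside rests on the rail 62 mm up.
- catch (a joint): Sprung steel catch, 36 mm wide, at the well's far end, slides along feeder x: 0 closed (nose tip at nominal x = 80.5 mm), up to 0.014 m pushed outward; spring 1.5 N + 250 N/m. The flange pressed down on its steep face (up to 96 mm above the counter) pushes it back, 3 to 15 N at the board's far end; then it snaps over the flange, nose underside 69.5 mm up.
- board_grip (a point): Cover board, white laminate, 0.2 to 0.4 kg, flat on the counter: centre of the aluminium grip bar on it, 36 mm above the centre of the board's underside. Axes: x from tongue to flange, z up. Plate 150 (x) x 110 x 13 mm thick. Bar 14 mm thick (x), 64 mm long (y), 13 to 49 mm above the underside. Flange at the +x edge: 100 mm wide, 12 mm out, lowest 6 mm.
- tongue_tip (a point): Middle of the tongue's end, 97 mm along -x from the board's centre, 8.5 mm above its underside; board axes. The tongue, 100 mm wide, sticks 22 mm out of the -x edge, 6 to 11 mm above the underside. Below it a round hook bead, 5 mm thick, runs across, centre 11.5 mm out from the edge, reaching down to 2 mm above the underside.
- amber_bottle: Bystander, leave alone: amber glass jar, 56 mm across, 100 mm tall; origin at its underside.
- carton_a: Bystander, leave alone: low paper carton 100 x 45 x 35 mm; origin at its underside.
- carton_b: Bystander, leave alone: upright white carton 60 x 45 x 80 mm; origin at its underside.
- pen_cup: Bystander, leave alone: grey cup 72 mm across, 90 mm tall; origin at its underside.
- stapler: Bystander, leave alone: stapler 120 mm long, about 45 mm tall; origin at its underside.
- spatula: Bystander, leave alone: counting spatula lying flat; origin at its underside.
- white_jar: Bystander, leave alone: white plastic jar 64 mm across, 75 mm tall; origin at its underside.
Mind the look-alikes: they are no part of the job. Of the things like the part that bears board_grip, leave any that is blue or purple; of the rest the larger one is meant.

How it is judged:
By the outcome, as a careful person would: the job done as asked, in the order asked, and still so for the second after the job is handed in, with the robot touching nothing.
It also fails if it takes over 66 s, if anything falls off the work surface, if the arm or the gripper's body presses on something with over 40 N, if the wrist force passes 120 N, or if a joint passes its speed limit or range.

### The arm

A 6-joint arm with a two-finger parallel gripper is mounted at the origin on the work surface. World frame = base frame: x ahead of the robot, y to its left, z up, the work surface at z = 0. Lengths are in m, angles in rad, forces in N, time in s.
With the tool pointing down it reaches from about 0.35 to 0.975 m from the base axis. Payload 4.9 kg.
Tool frame: the origin (TCP) lies on the centre line of the jaws, within the pads' length; the fingertips stand 17 mm ahead of it and the grasp point (between the pads) lies 2 mm behind it; x points along the fingers, y is the direction in which the jaws open and shut, and the axes are right-handed (so a half turn about x gives the same grasp; the last joint's range is limited). The gripper opens to 85 mm and grips with 20 to 120 N. Pads are 22 mm wide; open, the fingers measure 114 mm over their backs; the gripper's body (76 mm by 85 mm) begins 54 mm behind the grasp point. The pads swing forward as they close: fully open they stand 13 mm farther back than shut.
Start: joints at [1.099, 0.053, 1.613, -0, 1.476, -0.119], TCP at [0.216, 0.586, 0.225] pointing down, gripper open.
Joint ranges: [-3.01, 3.01], [-1.01, 2.22], [0.06, 2.58], [-1.02, 4.17], [0.09, 2.62], [-3.14, 3.14]. Speed limits (rad/s): [2.57, 2.57, 3.14, 3.14, 3.14, 3.14].

### API

Orientations are given as a unit quaternion [w, x, y, z].
In Python, from plant import status, viewer, manip gives the robot as it stands.
- The arm moves only by the tool drive_tool, never from a script. Its argument "plan" is a list of rows, each a list of 4 numbers: the shift along the tool's x, y, z in m, then the turn about the tool's x in units of 8 degrees (1.0 is 8 degrees). A call has 1 to 12 rows; each row is the pose to reach, as a shift and turn from the pose commanded when the call began, along the tool's axes at that moment; what a row does not reach only later rows make up. A row lasts 1/10 s, in which the tool goes at most 50 mm and 8.59 degrees, less where a joint would pass 70% of its speed; a pose out of reach is approached as far as the arm can. A call with a gripper value outside its range is refused whole. "fingers" is the finger opening in m, from 0 to 0.0854, set as the call begins (left out, the last holds). The fingers move at their own pace and stop on an object; the grip force is fixed at half the most. Time passes only in rows, so rows that repeat a pose let the fingers close. It gives the time, the measured TCP pose, the force and the opening at its end, in the units of the state.
- status.state(): the state, without advancing time (a new reading comes with each control period).
- viewer.grab_frame(name): name is "side" or "top" or "wrist"; returns the picture (420x560x3 uint8, blue, green, red); there is no depth.
- viewer.calibration(name): a dict with "vfov" (degrees; the focal length in pixels is half the picture's height over the tangent of half this angle, whatever the lens; pixels are square), "cx", "cy" (the principal point, pixels), "k1" (the pictures are not rectified: a ray, as slopes to the right and down, at radius r is drawn at 1 + k1 r^2 times it, then the intrinsics apply), "rvec" (rotation vector, rad) and "tvec" (3), from world to camera coordinates, as OpenCV has them. Camera axes: x right, y down, z forward; pixel columns grow to the right and rows downward; lengths in m; the calibration is good to about 2 mm. A picture is of the moment at which its call begins: read the wrist's pose just before it. calibration takes no time and is no camera call; for the wrist camera it gives the pose at the moment of the call.
- manip.job_done(): hands the job in, once; it reports no verdict.
The state is a dict: "time": time; "joint_pos": joint angles; "joint_vel": joint speeds; "joint_efforts": joint torques, N m; "tool_pos": TCP position; "tool_rot": TCP orientation; "contact_force": force on the tool from outside, world axes, zero at the start; "ft_torque": the same for the moment, N m; "gripper_width": opening from 0.0 (shut) to 1.0 (fully open).
Only numpy, scipy, OpenCV 4.12 (cv2) and the standard library are available. Lean on these libraries where they do the work, as an engineer would, in place of code of your own. Each camera call takes 0.05 s, during which the arm holds its last target. There are 200 camera calls.

## Working session

There is one attempt and no reset: what is moved stays moved. The work goes in short steps, Python scripts to look and compute and a tool call to move; the robot and the scene stay as the last step left them, time stands still between calls to the robot, and variables do not carry over. Pictures are saved under pics/ and viewed, about 8 in all and at most 12, crops included, and the job is handed in when it is done.

Besides the shell and the picture viewer there is one more tool, called after "Request:" by a JSON object that holds its "api" and its "payload". drive_tool: Moves the arm, as the interface text tells. Its arguments: {"type":"object","properties":{"plan":{"type":"array","items":{"type":"array","items":{"type":"number"}}},"fingers":{"type":"number"}},"required":["plan"]}

```bash
mkdir -p pics; ls; python3 - <<'E'
from plant import status, viewer, manip
import cv2
print(status.state())
for n in ("top","side"):
    print(n,viewer.calibration(n)); cv2.imwrite(f"pics/{n}0.png",viewer.grab_frame(n))
print(viewer.calibration("wrist"))
E
```

```text
pics
{'time': 0.0, 'joint_pos': array([ 1.09902692e+00,  5.33764077e-02,  1.61425828e+00, -1.57325901e-05,
        1.47598015e+00, -1.19010221e-01]), 'joint_vel': array([-0.00048837,  0.00105421, -0.00076847, -0.00086331, -0.00036774,
        0.00035286]), 'joint_efforts': array([ 1.06839427e-03, -3.93669176e+01, -3.70178568e+01, -3.08228289e-05,
        7.05790822e-03, -6.82876518e-06]), 'tool_pos': array([0.21565865, 0.58595914, 0.22407223]), 'tool_rot': array([ 0.69593321,  0.12338736,  0.69633888, -0.12475856]), 'contact_force': array([0.33581439, 0.08269357, 0.2724964 ]), 'ft_torque': array([-0.02865162, -0.00226078,  0.00900525]), 'gripper_width': 0.9993984796364814}
top {'vfov': 46.15856060968192, 'cx': 285.8751259544811, 'cy': 203.4987700094379, 'k1': 0.02897044229308133, 'rvec': array([ 2.13377067, -2.1570713 ,  0.18747979]), 'tvec': array([-0.08525937,  0.56091508,  1.59904955])}
side {'vfov': 55.84179546919166, 'cx': 282.0201338445446, 'cy': 201.48359611821564, 'k1': -0.055417541972717865, 'rvec': array([ 2.31385605, -0.30960824,  0.11608717]), 'tvec': array([-0.54221423,  0.12372964,  1.49489166])}
{'vfov': 67.37100649758753, 'cx': 280.5225608070894, 'cy': 205.59237584963833, 'k1': 0.005043966814808229, 'rvec': array([-2.35307804, -1.64207437, -0.25973028]), 'tvec': array([-0.62358265, -0.04094243,  0.38020271])}
```

```bash
python3 - <<'E'
import cv2,numpy as np
for n in ("top","side"):
    a=cv2.imread(f"pics/{n}0.png"); cv2.imwrite(f"pics/{n}0b.png",cv2.resize(a,(800,600),interpolation=cv2.INTER_CUBIC))
E
```

```text
(no output)
```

View pics/top0b.png

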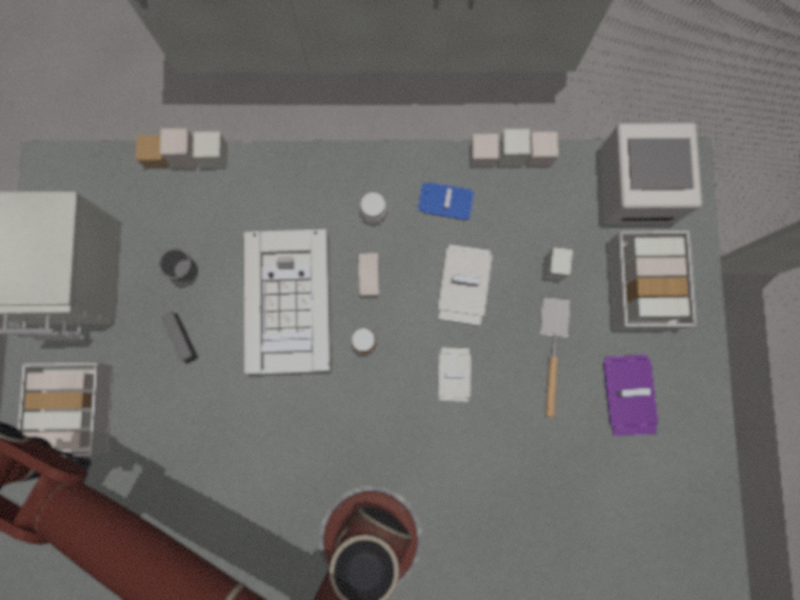

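View pics/side0b.png

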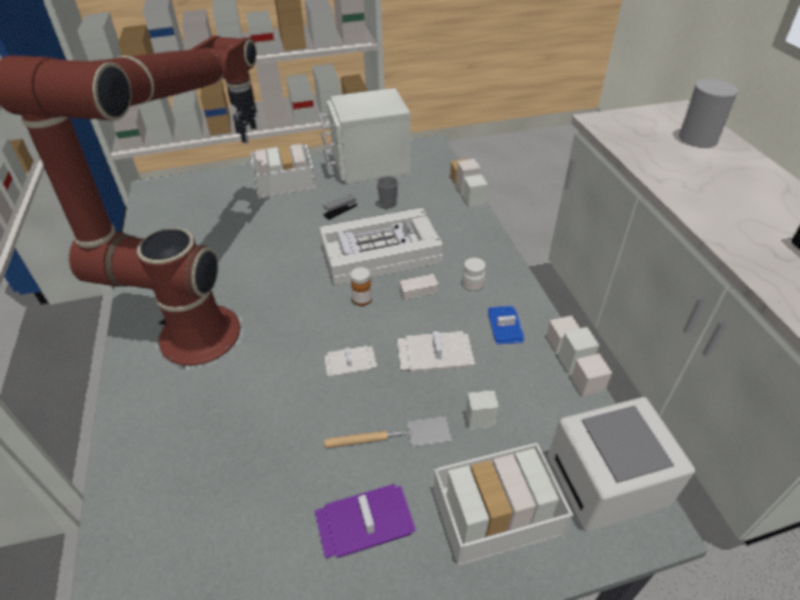

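Top view: the feeder is at about (287,301) with its groove end toward the robot (the striped rail near row 340). The board to use is the large white one at (465,284) with its tongue at the bottom edge. The small white board at (455,375) and the blue and purple ones are decoys. The side view agrees.

```bash
cat > h.py <<'E'
import numpy as np, cv2
from scipy.spatial.transform import Rotation as R
from plant import status, viewer, manip
def K(c):
    f=210/np.tan(np.radians(c['vfov']/2)); return np.array([[f,0,c['cx']],[0,f,c['cy']],[0,0,1]]),np.array([c['k1'],0,0,0])
def unproj(c,px,z):
    k,d=K(c); p=cv2.undistortPoints(np.array(px,float).reshape(-1,1,2),k,d).reshape(-1,2)
    M=cv2.Rodrigues(c['rvec'])[0]; o=-M.T@c['tvec']; r=np.c_[p,np.ones(len(p))]@M
    return o+r*((np.broadcast_to(z,len(p))-o[2])/r[:,2])[:,None]
def proj(c,P):
    k,d=K(c); return cv2.projectPoints(np.array(P,float).reshape(-1,1,3),c['rvec'],c['tvec'],k,d)[0].reshape(-1,2)
def grab(n,f):
    c=viewer.calibration(n); a=viewer.grab_frame(n); cv2.imwrite(f,a); np.save(f+'.npy',c,allow_pickle=True); return c,a
def tool():
    s=status.state(); q=s['tool_rot']; return s,s['tool_pos'],R.from_quat(q[[1,2,3,0]]).as_matrix()
E
python3 - <<'E'
from h import *
c=viewer.calibration('top'); s=.7
np.set_printoptions(precision=4,suppress=True)
def u(l,z): print(unproj(c,np.array(l)*s,z))
print('board corners(top plate z .013) TL TR BR BL'); u([(449,246),(491,250),(481,322),(440,316)],.013)
print('bar ends top'); u([(453,280),(478,283)],.049)
print('feeder corners z75'); u([(244,232),(326,230),(329,372),(245,374)],.075)
print('rail'); u([(262,340),(313,340)],.075)
print('catch'); u([(286,262)],.09)
print('edge of table'); u([(300,140)],0)
s_,p,M=tool(); print(p); print(M); 
cw=viewer.calibration('wrist'); W=cv2.Rodrigues(cw['rvec'])[0]; print('cam in tool', M.T@(-W.T@cw['tvec']-p), M.T@W.T)
E
```

```text
board corners(top plate z .013) TL TR BR BL
[[ 0.6733 -0.191   0.013 ]
 [ 0.6625 -0.292   0.013 ]
 [ 0.4884 -0.2629  0.013 ]
 [ 0.5037 -0.1661  0.013 ]]
bar ends top
[[ 0.5837 -0.1959  0.049 ]
 [ 0.576  -0.2542  0.049 ]]
feeder corners z75
[[0.6964 0.2876 0.075 ]
 [0.6997 0.0986 0.075 ]
 [0.372  0.0897 0.075 ]
 [0.3699 0.2772 0.075 ]]
rail
[[0.4457 0.241  0.075 ]
 [0.4444 0.1262 0.075 ]]
catch
[[0.6218 0.1875 0.09  ]]
edge of table
[[0.9477 0.1717 0.    ]]
[0.2157 0.586  0.2242]
[[-0.0008  0.3455  0.9384]
 [-0.0016  0.9384 -0.3456]
 [-1.     -0.0018 -0.0002]]
cam in tool [-0.1486 -0.0004 -0.0796] [[ 0.0002 -0.3116  0.9502]
 [ 1.      0.0003 -0.0001]
 [-0.0003  0.9502  0.3116]]
```

Request:
{"api": "drive_tool", "payload": {"plan": [[0,-0.02,0.035,-0.2],[0,-0.05,0.08,-0.5],[0,-0.264,0.436,-2.74],[0,-0.264,0.436,-2.74],[0,-0.264,0.436,-2.74],[0,-0.264,0.436,-2.74],[0,-0.264,0.436,-2.74],[0,-0.264,0.436,-2.74],[0,-0.264,0.436,-2.74],[0,-0.264,0.436,-2.74],[0,-0.264,0.436,-2.74],[0,-0.264,0.436,-2.74]]}}

```text
time: 1.3
tool_pos: [0.5353, 0.1852, 0.2246]
tool_rot: [0.707, -0.009, 0.707, 0.008]
contact_force: [0.3, 1.4, 0.4]
gripper_width: 0.996
```

```bash
python3 - <<'E'
from h import *
np.set_printoptions(precision=4,suppress=True)
c,a=grab('wrist','pics/w1.png'); s,p,M=tool(); print(s['time'],p,M[:,1],s['joint_vel'])
cv2.imwrite('pics/w1b.png',cv2.resize(a,(800,600),interpolation=cv2.INTER_CUBIC))
E
```

```text
1.35 [0.5342 0.1868 0.2246] [-0.0268  0.9996  0.    ] [ 0.046  -0.0166  0.0149  0.0105  0.0026  0.0056]
```

View pics/w1b.png

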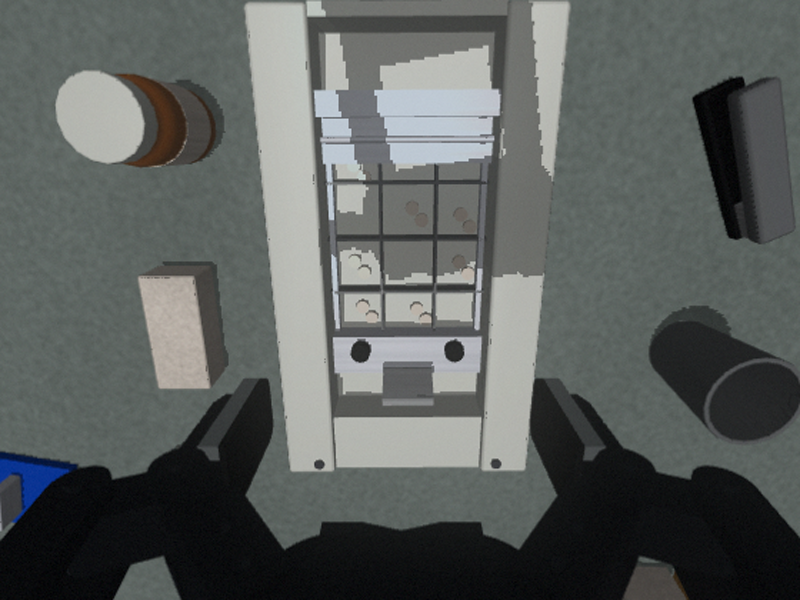

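Wrist view: the rail lip's top spans rows 90–117, the ridge is at about rows 137–141, and the ledge with its buffers is at (361,351) and (455,351). The far case corners are (290,470) and (526,470).

```bash
python3 - <<'E'
from h import *
np.set_printoptions(precision=4,suppress=True)
c=np.load('pics/w1.png.npy',allow_pickle=True).item()
def u(l,z): return unproj(c,np.array(l)*.7,z)
fc=u([(290,470),(526,470)],.075); print('far corners',fc)
L=u([(246,10),(290,470)],.075); Rr=u([(570,10),(526,470)],.075); print(L,Rr)
m=fc.mean(0)[:2]; d=(L[1]-L[0]+Rr[1]-Rr[0])[:2]; yaw=np.arctan2(d[1],d[0]); e=(fc[1]-fc[0])[:2]; yaw2=np.arctan2(-e[0],e[1])
print(np.degrees([yaw,yaw2]), np.linalg.norm(e))
ex=np.array([np.cos(yaw),np.sin(yaw)]); ey=np.array([-ex[1],ex[0]]); o=m-.164*ex; print('origin',o)
for n,l,z in [('lip back',[(315,91),(499,91)],.079),('lip front',[(315,117),(499,117)],.079),('ridge?',[(322,138),(494,137)],.067),('ridge',[(322,142),(494,141)],.067),('rail front',[(323,164),(494,161)],.062),('ledge front',[(335,338),(480,336)],.062),('ledge back',[(336,373),(481,371)],.062),('buf',[(361,351),(455,351)],.07),('catch top',[(383,403),(433,403)],.096),('catch near',[(384,363),(432,363)],.096)]:
    w=u(l,z)[:,:2]-o; print(n,np.c_[w@ex,w@ey].ravel()*1000)
E
```

```text
far corners [[0.7036 0.1003 0.075 ]
 [0.6986 0.2886 0.075 ]]
[[0.3833 0.0914 0.075 ]
 [0.7036 0.1003 0.075 ]] [[0.3787 0.2782 0.075 ]
 [0.6986 0.2886 0.075 ]]
[1.7314 1.5189] 0.188447403206393
origin [0.5372 0.1895]
lip back [-113.4366  -55.7181 -112.8595   54.4831]
lip front [-98.9394 -56.6612 -98.3616  55.4064]
ridge? [-87.0583 -55.1222 -87.1013  55.3837]
ridge [-84.6247 -55.2682 -84.6708  55.5296]
rail front [-70.8288 -56.2692 -72.1707  57.255 ]
ledge front [ 54.9309 -54.6465  53.773   54.254 ]
ledge back [ 84.2967 -55.3493  83.0452  56.4708]
buf [ 61.9571 -34.6389  62.2551  34.8761]
catch top [ 89.8765 -17.83    90.019   17.3556]
catch near [ 58.7036 -16.6114  58.8422  16.1401]
```

Request:
{"api": "drive_tool", "payload": {"plan": [[0,-0.03,0.003,0.1],[0,-0.07,0.006,0.2],[0,-0.413,0.035,1.24],[0,-0.413,0.035,1.24],[0,-0.413,0.035,1.24],[0,-0.413,0.035,1.24],[0,-0.413,0.035,1.24],[0,-0.413,0.035,1.24],[0,-0.413,0.035,1.24],[0,-0.413,0.035,1.24],[0,-0.413,0.035,1.24]]}}

```text
time: 2.45
tool_pos: [0.581, -0.2229, 0.2247]
tool_rot: [0.705, 0.051, 0.706, -0.05]
contact_force: [1.3, 0.1, 0.1]
gripper_width: 1.0
```

```bash
python3 - <<'E'
from h import *
np.set_printoptions(precision=4,suppress=True)
c,a=grab('wrist','pics/w2.png'); s,p,M=tool(); print(s['time'],p,M[:,1],s['joint_vel'])
cv2.imwrite('pics/w2b.png',cv2.resize(a,(800,600),interpolation=cv2.INTER_CUBIC))
E
```

```text
2.5 [ 0.5811 -0.2221  0.2249] [0.1418 0.9899 0.0011] [ 0.0171 -0.0125  0.0075 -0.0034 -0.0005 -0.0015]
```

View pics/w2b.png

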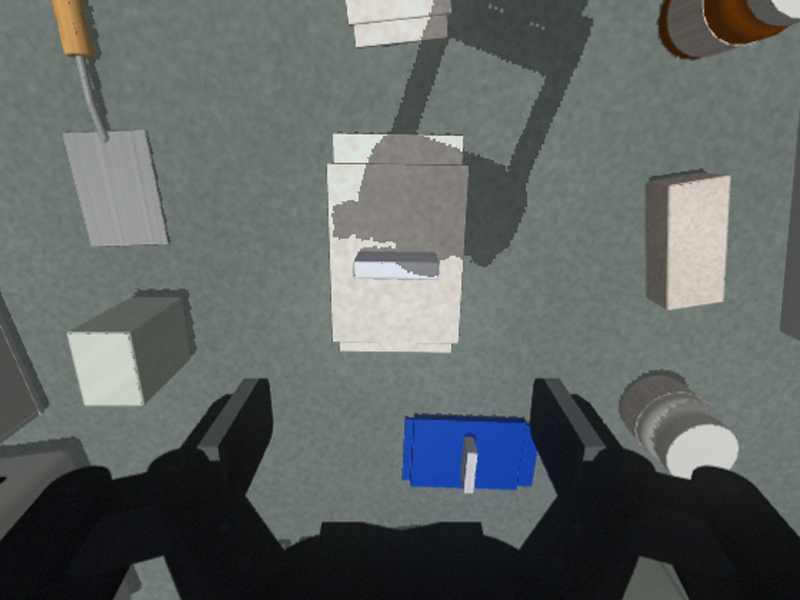

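The board is centred at about (400,245) with its tongue at the top, rows 135–165, toward the robot. The bar's top face is at rows 262–278.

```bash
cat > fit.py <<'E'
from h import *
from scipy.optimize import least_squares
np.set_printoptions(precision=4,suppress=True)
c=np.load('pics/w2.png.npy',allow_pickle=True).item()
# board pts -> px (800 scale)
B=[((-75,55,13),(468,166)),((-75,-55,13),(328,164)),((75,55,13),(459,343)),((75,-55,13),(333,341)),((-97,50,11),(463,135)),((-97,-50,11),(333,133)),((87,50,6),(451,352)),((87,-50,6),(341,350)),((7,32,49),(439,278)),((7,-32,49),(353,278)),((-7,-32,49),(356,262))]
P=np.array([b[0] for b in B])/1000.; q=np.array([b[1] for b in B])*.7
def f(v):
    x,y,t=v; r=np.array([[np.cos(t),-np.sin(t)],[np.sin(t),np.cos(t)]])
    return (proj(c,np.c_[P[:,:2]@r.T+[x,y],P[:,2]])-q).ravel()
s=least_squares(f,[.58,-.225,-.14],loss='soft_l1'); print(s.x[:2],np.degrees(s.x[2])); print(s.fun.reshape(-1,2))
st,p,M=tool(); x,y,t=s.x
d=M.T@(np.array([x,y,0])-np.array([p[0],p[1],0])); yaw=np.arctan2(-M[0,1],M[1,1]); print('p',p,'tool shift y,z',d[1:],'turn units',-np.degrees(t-yaw)/8)
E
python3 fit.py
```

```text
[ 0.5887 -0.2274] -8.962041520926313
[[ 0.9901 -0.7527]
 [-1.0658 -0.7151]
 [ 0.0106  0.2562]
 [ 0.0397  0.6276]
 [ 0.8494 -0.2921]
 [-0.4409 -0.1794]
 [ 0.5355  0.223 ]
 [-0.5581  0.7196]
 [ 0.1117  1.3536]
 [ 0.6155  0.616 ]
 [-1.7398 -0.9002]]
p [ 0.5811 -0.2221  0.2249] tool shift y,z [-0.0042  0.0082] turn units 0.10148982094315401
```

Request:
{"api": "drive_tool", "payload": {"plan": [[0.04,-0.004,0.008,0.1],[0.09,-0.004,0.008,0.1],[0.13,-0.004,0.008,0.1],[0.16,-0.004,0.008,0.1],[0.179,-0.004,0.008,0.1],[0.179,-0.004,0.008,0.1]]}}

```text
time: 3.1
tool_pos: [0.586, -0.225, 0.0423]
tool_rot: [0.703, 0.056, 0.707, -0.053]
contact_force: [-0.3, 0.2, 0.5]
gripper_width: 1.001
```

Request:
{"api": "drive_tool", "payload": {"plan": [[0,0,0,0],[0,0,0,0],[0,0,0,0],[0,0,0,0],[0,0,0,0],[0,0,0,0]], "fingers": 0.05}}

```text
time: 3.7
tool_pos: [0.5886, -0.229, 0.0467]
tool_rot: [0.705, 0.056, 0.705, -0.056]
contact_force: [-1.0, 0.0, -0.2]
gripper_width: 0.585
```

```bash
python3 - <<'E'
from h import *
np.set_printoptions(precision=4,suppress=True)
s,p,M=tool(); print(s['time'],p,M[:,1],s['contact_force'],s['gripper_width'],s['gripper_width']*85.4)
E
```

```text
3.7 [ 0.5886 -0.229   0.0467] [ 0.1569  0.9876 -0.0002] [-1.0424  0.0016 -0.2082] 0.5847774923661615 49.9399978480702
```

```bash
python3 - <<'E'
from h import *
c,a=grab('wrist','pics/w3.png')
c2,b=grab('side','pics/s3.png')
u=proj(c2,[.5887,-.2274,.04])[0].astype(int); print(u)
b=b[max(0,u[1]-60):u[1]+60,u[0]-80:u[0]+80]
cv2.imwrite('pics/w3b.png',np.hstack([cv2.resize(a,(400,300)),cv2.resize(b,(400,300),interpolation=cv2.INTER_CUBIC)]))
E
```

```text
[305 239]
```

View pics/w3b.png

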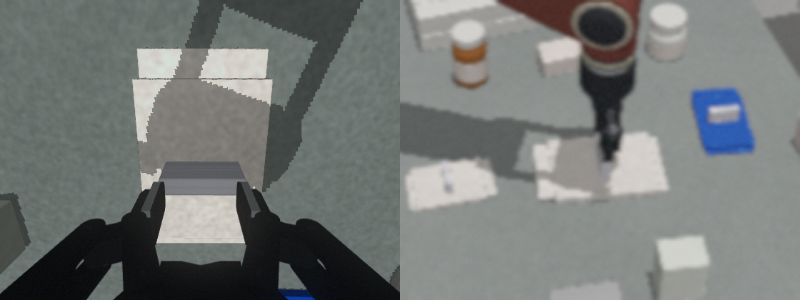

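```bash
python3 - <<'E'
from h import *
np.set_printoptions(precision=1,suppress=True)
c=np.load('pics/w3.png.npy',allow_pickle=True).item(); a=cv2.imread('pics/w3.png')
t=np.radians(-8.96); r=np.array([[np.cos(t),-np.sin(t)],[np.sin(t),np.cos(t)]])
def B(l): l=np.array(l)/1000.; return np.c_[l[:,:2]@r.T+[.5887,-.2274],l[:,2]]
print(proj(c,B([(-75,55,13),(-75,-55,13),(-97,50,11),(-97,-50,11)]))/1.4)
print(proj(c,B([(-7,32,49),(-7,-32,49),(7,32,49),(7,-32,49),(-7,32,13),(-7,-32,13)]))/1.4)
s,p,M=tool()
for dx in (-.01,0,.017):
  print(dx,proj(c,[p+M@[dx,y,z] for y in(-.025,.025) for z in(-.011,.011)])/1.4)
cv2.imwrite('pics/w3c.png',cv2.resize(a[180:420,140:420],(700,600),interpolation=cv2.INTER_CUBIC))
E
```

```text
[[273.8  79. ]
 [131.9  79.1]
 [269.4  48.4]
 [136.5  48.5]]
[[247.7 179.3]
 [158.5 179.4]
 [246.5 196.5]
 [159.6 196.5]
 [239.4 160.7]
 [165.9 160.8]]
-0.01 [[164.4 178.9]
 [165.9 206.9]
 [237.8 178.9]
 [236.2 206.9]]
0 [[166.5 172.7]
 [167.8 199.4]
 [235.6 172.7]
 [234.2 199.4]]
0.017 [[169.6 163.7]
 [170.7 188.4]
 [232.4 163.7]
 [231.2 188.4]]
```

View pics/w3c.png

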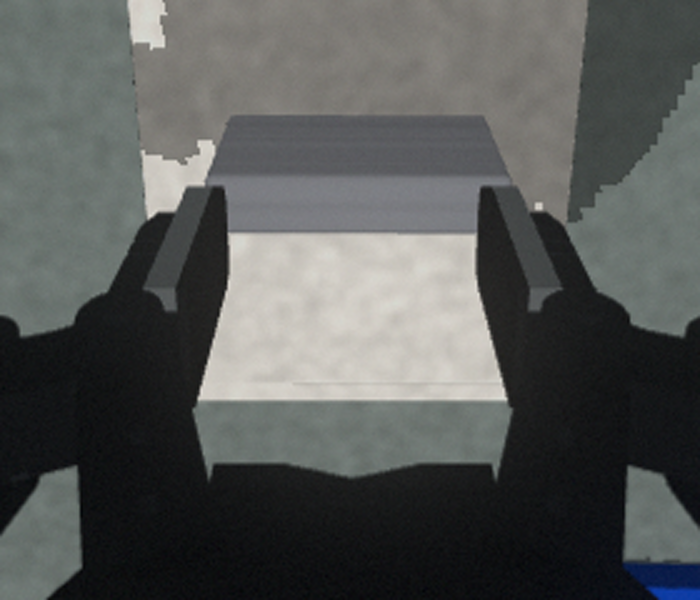

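The picture shows the fingertips above the bar: their inner edges overlap its top face. So they closed in the air. I'll open, go lower and close again.

Request:
{"api": "drive_tool", "payload": {"plan": [[0,0,0,0],[0,0,0,0],[0,0,0,0],[0,0,0,0],[0.006,0.0,0,0],[0.012,0.002,0,0],[0.012,0.002,0,0]], "fingers": 0.0854}}

```text
time: 4.5
tool_pos: [0.5878, -0.226, 0.0326]
tool_rot: [0.704, 0.056, 0.706, -0.055]
contact_force: [-0.4, 1.1, -0.7]
gripper_width: 0.998
```

Request:
{"api": "drive_tool", "payload": {"plan": [[0,0,0,0],[0,0,0,0],[0,0,0,0],[0,0,0,0],[0,0,0,0],[0,0,0,0]], "fingers": 0.055}}

```text
time: 5.1
tool_pos: [0.5894, -0.2271, 0.0353]
tool_rot: [0.705, 0.055, 0.704, -0.056]
contact_force: [-2.3, 0.4, 5.9]
gripper_width: 0.7
```

Request:
{"api": "drive_tool", "payload": {"plan": [[0,0,0,0],[0,0,0,0],[0,0,0,0],[0,0,0,0],[0.006,0.0,0,0],[0.011,0.0,0,0],[0.011,0.0,0,0]], "fingers": 0.0854}}

```text
time: 5.8
tool_pos: [0.5879, -0.2263, 0.0218]
tool_rot: [0.704, 0.056, 0.706, -0.055]
contact_force: [-0.8, 1.3, 0.1]
gripper_width: 0.998
```

Request:
{"api": "drive_tool", "payload": {"plan": [[0,0,0,0],[0,0,0,0],[0,0,0,0],[0,0,0,0],[0,0,0,0],[0,0,0,0]], "fingers": 0.055}}

```text
time: 6.4
tool_pos: [0.5892, -0.227, 0.0238]
tool_rot: [0.705, 0.055, 0.705, -0.056]
contact_force: [1.3, -0.1, 1.9]
gripper_width: 0.73
```

```bash
python3 - <<'E'
from h import *
np.set_printoptions(precision=4,suppress=True)
s,p,M=tool(); print(s['time'],p,M[:,1],s['contact_force'],s['gripper_width']*85.4)
E
```

```text
6.4 [ 0.5892 -0.227   0.0238] [ 0.1567  0.9876 -0.0003] [ 1.258  -0.1206  1.9148] 62.305197061736614
```

Request:
{"api": "drive_tool", "payload": {"plan": [[-0.005,0,0,0],[-0.015,0,0,0],[-0.03,0,0,0],[-0.05,0,0,0],[-0.05,0,0,0],[-0.05,0,0,0]]}}

```text
time: 7.0
tool_pos: [0.5893, -0.2271, 0.0744]
tool_rot: [0.706, 0.055, 0.704, -0.056]
contact_force: [0.6, 1.3, -3.7]
gripper_width: 0.722
```

```bash
python3 - <<'E'
from h import *
np.set_printoptions(precision=4,suppress=True)
s,p,M=tool(); print(s['time'],p,M[:,1],s['contact_force'],s['gripper_width']*85.4)
c,a=grab('wrist','pics/w4.png')
c2,b=grab('side','pics/s4.png')
u=proj(c2,[.5887,-.2274,.07])[0].astype(int)
b=b[max(0,u[1]-60):u[1]+60,u[0]-80:u[0]+80]
cv2.imwrite('pics/w4b.png',np.hstack([cv2.resize(a,(400,300)),cv2.resize(b,(400,300),interpolation=cv2.INTER_CUBIC)]))
E
```

```text
7.0 [ 0.5893 -0.2271  0.0744] [ 0.1566  0.9877 -0.0006] [ 0.6487  1.2607 -3.7317] 61.70106875476891
```

View pics/w4b.png

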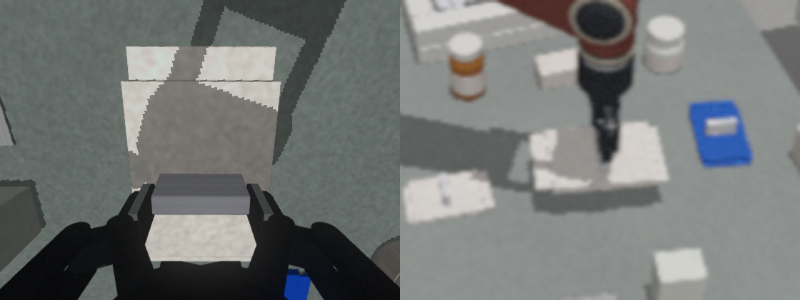

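```bash
python3 - <<'E'
from h import *
from scipy.optimize import least_squares
np.set_printoptions(precision=4,suppress=True)
c=np.load('pics/w4.png.npy',allow_pickle=True).item()
g=cv2.cvtColor(cv2.imread('pics/w4.png'),cv2.COLOR_BGR2GRAY).astype(int)
for x in (200,250,300,340): # vertical edges strengths
    d=np.abs(g[2:,x]-g[:-2,x]); print(x,[(int(i+1),int(d[i])) for i in range(len(d)) if d[i]>22 and i<340])
E
```

```text
200 [(64, 73), (65, 90), (111, 58), (112, 53), (113, 29), (114, 55), (115, 71), (159, 64), (160, 76), (164, 77), (165, 77), (166, 64), (167, 78), (256, 25), (257, 50), (258, 27), (280, 28)]
250 [(65, 25), (67, 78), (68, 67), (69, 79), (70, 75), (242, 36), (243, 38), (274, 23), (300, 72), (301, 50)]
300 [(50, 40), (51, 32), (64, 30), (65, 85), (66, 59), (111, 36), (112, 93), (113, 46), (114, 94), (115, 77), (121, 69), (122, 78), (243, 28), (299, 25), (300, 80), (301, 50)]
340 [(22, 37), (23, 24), (64, 61), (65, 70), (66, 29), (111, 30), (112, 106), (114, 101), (135, 64), (136, 76), (249, 30), (300, 71), (301, 71)]
```

```bash
cat > pitch.py <<'E'
from h import *
from scipy.optimize import least_squares
np.set_printoptions(precision=4,suppress=True)
def fit(c,rows,tp,M,f0=(0,0.04,0)):
    # board pose in yaw-frame of tool: local X=tool z, Z=up, origin TCP; unknown: board centre (X,Z) and pitch (tongue-down positive)
    P=np.array([r[0] for r in rows])/1000.; r=np.array([r[1] for r in rows])
    def W(v):
        X,Z,t=v; b=np.c_[P[:,0]*np.cos(t)-P[:,1]*np.sin(t)+X, P[:,0]*np.sin(t)+P[:,1]*np.cos(t)+Z]
        return tp+np.outer(b[:,0],M[:,2])-np.outer(b[:,1],M[:,0])
    s=least_squares(lambda v:proj(c,W(v))[:,1]-r,f0); return s.x,s.fun
E
python3 - <<'E'
from pitch import *
c=np.load('pics/w4.png.npy',allow_pickle=True).item(); s,p,M=tool()
v,e=fit(c,[((-97,11),64.5),((-75,13),113.),((-7,13),242.5),((-7,49),274),((7,49),300.3)],p,M,(0,-.04,0))
print('board centre fwd,up rel TCP',v[:2],'pitch',np.degrees(v[2]),'resid',e)
# same on w3 prelim sanity
E
```

```text
board centre fwd,up rel TCP [ 0.0021 -0.0207] pitch 2.2414632425662675 resid [ 0.2975 -0.0761 -0.7583 -0.5767  1.0032]
```

Request:
{"api": "drive_tool", "payload": {"plan": [[-0.02,0,0,0],[-0.05,0,0,0],[-0.09,0.02,-0.02,0],[-0.1,0.06,-0.05,-0.2],[-0.1,0.1,-0.09,-0.4],[-0.1,0.14,-0.125,-0.6],[-0.1,0.18,-0.16,-0.8],[-0.1,0.22,-0.195,-1.0],[-0.1,0.255,-0.23,-1.2],[-0.1,0.29,-0.26,-1.34],[-0.1,0.32,-0.285,-1.34],[-0.1,0.345,-0.31,-1.34]]}}

```text
time: 8.3
tool_pos: [0.3344, 0.1641, 0.1721]
tool_rot: [0.707, -0.011, 0.708, 0.011]
contact_force: [0.7, 0.1, -1.8]
gripper_width: 0.729
```

```bash
cat > st.py <<'E'
from h import *
import sys
np.set_printoptions(precision=4,suppress=True)
s,p,M=tool(); yaw=np.degrees(np.arctan2(-M[0,1],M[1,1])); print(s['time'],p,'yaw',yaw,s['contact_force'],s['ft_torque'],s['gripper_width']*85.4,s['joint_pos'])
if len(sys.argv)>3:
    d=np.array([float(a) for a in sys.argv[1:4]])-p; print('shift',M.T@d, 'turn', -(float(sys.argv[4])-yaw)/8)
E
python3 st.py .299 .226 .13 1.7
```

```text
8.3 [0.3344 0.1641 0.1721] yaw 1.7704054234633684 [ 0.7496  0.1421 -1.7839] [ 0.0084 -0.0397 -0.0378] 62.22418879093997 [ 0.2552 -0.5895  2.2247  0.0007  1.5076 -1.3465]
shift [ 0.0422  0.0629 -0.0335] turn 0.008800677932921053
```

Request:
{"api": "drive_tool", "payload": {"plan": [[0,0.02,-0.011,0],[0.01,0.045,-0.024,0],[0.03,0.063,-0.0335,0],[0.05,0.063,-0.0335,0],[0.062,0.063,-0.0335,0],[0.062,0.063,-0.0335,0],[0.062,0.063,-0.0335,0]]}}

```text
time: 9.0
tool_pos: [0.3015, 0.2242, 0.1113]
tool_rot: [0.707, -0.01, 0.707, 0.01]
contact_force: [-0.6, 1.2, -2.7]
gripper_width: 0.723
```

```bash
python3 st.py .299 .226 .09 1.7; python3 - <<'E'
from h import *
c,a=grab('wrist','pics/w5.png'); c2,b=grab('side','pics/s5.png')
u=proj(c2,[.32,.2,.1])[0].astype(int)
b=b[max(0,u[1]-70):u[1]+50,max(0,u[0]-60):u[0]+100]
cv2.imwrite('pics/w5b.png',np.hstack([cv2.resize(a,(400,300)),cv2.resize(b,(400,300),interpolation=cv2.INTER_CUBIC)]))
E
```

```text
9.0 [0.3015 0.2242 0.1113] yaw 1.6571089188712844 [-0.5865  1.2294 -2.7282] [ 0.0097 -0.0065  0.0161] 61.72268083769691 [ 0.4406 -0.5193  2.2839 -0.0001  1.3775 -1.1591]
shift [ 0.0213  0.0019 -0.0024] turn -0.005361385141089442
```

View pics/w5b.png

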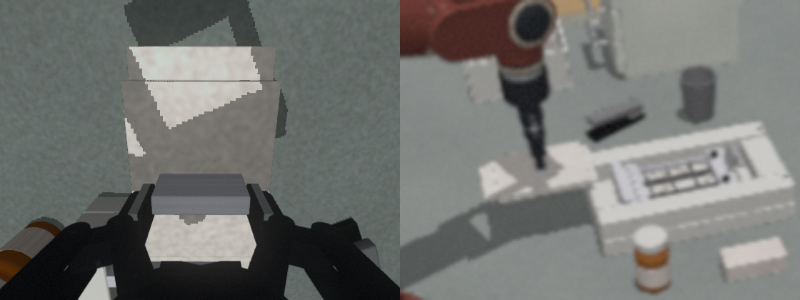

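The board hangs level with its flange over the feeder's near end (side crop, about (595,165)). I'll lower it gently and watch the force.

Request:
{"api": "drive_tool", "payload": {"plan": [[0.006,0.002,-0.0024,0],[0.012,0.002,-0.0024,0],[0.016,0.002,-0.0024,0],[0.018,0.002,-0.0024,0],[0.02,0.002,-0.0024,0],[0.02,0.002,-0.0024,0]]}}

```text
time: 9.7
tool_pos: [0.2996, 0.2268, 0.0923]
tool_rot: [0.708, -0.01, 0.706, 0.011]
contact_force: [-2.4, -0.7, 5.2]
gripper_width: 0.732
```

Request:
{"api": "drive_tool", "payload": {"plan": [[0.002,0,0,0],[0.004,0,0,0],[0.004,0,0,0]]}}

```text
time: 10.0
tool_pos: [0.299, 0.2268, 0.0881]
tool_rot: [0.707, -0.01, 0.707, 0.011]
contact_force: [-4.2, 0.6, 4.6]
gripper_width: 0.729
```

Request:
{"api": "drive_tool", "payload": {"plan": [[0.001,0,0,0],[0.002,0,0,0],[0.002,0,0,0]]}}

```text
time: 10.3
tool_pos: [0.2988, 0.2268, 0.0862]
tool_rot: [0.707, -0.01, 0.707, 0.011]
contact_force: [-7.0, -0.6, 7.3]
gripper_width: 0.731
```

Request:
{"api": "drive_tool", "payload": {"plan": [[0.0015,0,0,0],[0.003,0,0,0],[0.0045,0,0,0],[0.0045,0,0,0]]}}

```text
time: 10.7
tool_pos: [0.2984, 0.2268, 0.0813]
tool_rot: [0.706, -0.01, 0.708, 0.011]
contact_force: [-6.9, 0.1, 6.3]
gripper_width: 0.73
```

Request:
{"api": "drive_tool", "payload": {"plan": [[0.0015,0,0,0],[0.003,0,0,0],[0.0045,0,0,0],[0.0045,0,0,0]]}}

```text
time: 11.1
tool_pos: [0.298, 0.2267, 0.0766]
tool_rot: [0.706, -0.01, 0.708, 0.011]
contact_force: [-7.4, 0.3, 6.3]
gripper_width: 0.725
```

Request:
{"api": "drive_tool", "payload": {"plan": [[0.0015,0,0,0],[0.003,0,0,0],[0.0045,0,0,0],[0.0045,0,0,0]]}}

```text
time: 11.5
tool_pos: [0.2975, 0.2266, 0.0718]
tool_rot: [0.706, -0.011, 0.708, 0.011]
contact_force: [-9.2, 0.4, 6.3]
gripper_width: 0.728
```

```bash
cat > rows.py <<'E'
from h import *
import sys
c,a=grab('wrist',sys.argv[1]); g=cv2.cvtColor(a,cv2.COLOR_BGR2GRAY).astype(int)
for x in (210,250,280,300,340):
    d=np.abs(g[2:,x]-g[:-2,x]); print(x,[(int(i+1),int(d[i])) for i in range(1,len(d)-1) if d[i]>18 and i<340 and d[i]>=d[i-1] and d[i]>=d[i+1]])
E
python3 st.py; python3 rows.py pics/w6.png
```

```text
11.5 [0.2975 0.2266 0.0718] yaw 1.7172859842895312 [-9.196   0.4224  6.3117] [0.0682 0.9931 0.0021] 62.16129787372732 [ 0.4498 -0.4665  2.3191  0.002   1.2925 -1.1515]
210 [(107, 58), (142, 25), (257, 71), (318, 101)]
250 [(58, 48), (103, 42), (107, 121), (142, 37), (144, 43), (170, 68), (262, 53), (271, 30), (302, 20), (324, 74)]
280 [(45, 46), (107, 119), (142, 32), (144, 36), (156, 71), (262, 53), (271, 30), (302, 20), (329, 71)]
300 [(35, 45), (107, 118), (142, 38), (146, 66), (262, 42), (271, 34), (310, 75)]
340 [(74, 51), (78, 45), (80, 43), (102, 43), (107, 131), (124, 69), (265, 46), (271, 32), (274, 21), (302, 80)]
```

```bash
cat > pf.py <<'E'
from pitch import *
import sys
f=sys.argv[1]; r=[float(x) for x in sys.argv[2:7]]
c=np.load(f+'.npy',allow_pickle=True).item(); s,p,M=tool()
pts=[(-97,11),(-75,13),(-7,13),(-7,49),(7,49)]
rows=[(q,x) for q,x in zip(pts,r) if x>0]
v,e=fit(c,rows,p,M,(0,-.04,.3)); t=v[2]; Rm=lambda u:v[:2]+[u[0]*np.cos(t)-u[1]*np.sin(t),u[0]*np.sin(t)+u[1]*np.cos(t)]
print('centre rel',v[:2],'pitch',np.degrees(t),'res',e)
for n,u in dict(tongue_bot=(-.097,.006),bead=(-.0865,.0045),plate_edge_b=(-.075,0),flange=(.087,0),bar_top=(0,.049)).items():
    l=Rm(u); print(n,l,'world',p+M[:,2]*l[0]-M[:,0]*l[1])
E
python3 pf.py pics/w6.png 107 142 262 271 302
```

```text
centre rel [ 0.0167 -0.0192] pitch 22.059306912157655 res [-0.3582  0.6106 -0.2552 -0.4406  0.4396]
tongue_bot [-0.0754 -0.0501] world [0.2219 0.2244 0.022 ]
bead [-0.0651 -0.0475] world [0.2322 0.2247 0.0246]
plate_edge_b [-0.0528 -0.0474] world [0.2446 0.2251 0.0247]
flange [0.0974 0.0134] world [0.3949 0.2296 0.0849]
bar_top [-0.0017  0.0262] world [0.2959 0.2266 0.098 ]
```

Request:
{"api": "drive_tool", "payload": {"plan": [[0.0015,0,0,0],[0.003,0,0,0],[0.0045,0,0,0],[0.005,0,0,0],[0.005,0,0,0]]}}

```text
time: 12.05
tool_pos: [0.2971, 0.2266, 0.0666]
tool_rot: [0.705, -0.011, 0.709, 0.011]
contact_force: [-11.0, 0.7, 6.6]
gripper_width: 0.732
```

Request:
{"api": "drive_tool", "payload": {"plan": [[-0.005,0,0,0],[-0.02,0,0,0],[-0.05,0,0,0],[-0.08,0,0,0],[-0.1,0,0,0],[-0.1,0,0,0],[-0.1,0,0,0]]}}

```text
time: 12.75
tool_pos: [0.2987, 0.2262, 0.1659]
tool_rot: [0.707, -0.011, 0.707, 0.01]
contact_force: [0.1, -0.3, -4.1]
gripper_width: 0.73
```

```bash
python3 st.py; python3 rows.py pics/w7.png
```

```text
12.75 [0.2987 0.2262 0.1659] yaw 1.6971541878736511 [ 0.0848 -0.3225 -4.0778] [0.0088 0.0575 0.0626] 62.340261142694466 [ 0.4489 -0.578   2.2281 -0.0002  1.4919 -1.1515]
210 [(62, 46), (144, 20), (257, 69), (318, 93)]
250 [(58, 42), (90, 46), (110, 123), (144, 24), (146, 32), (165, 67), (263, 51), (272, 29), (324, 69)]
280 [(42, 45), (98, 42), (109, 114), (144, 20), (146, 26), (154, 67), (263, 48), (271, 29), (302, 20), (329, 70)]
300 [(33, 41), (99, 43), (109, 111), (143, 74), (263, 40), (271, 34), (309, 77)]
340 [(21, 36), (23, 32), (26, 44), (109, 132), (122, 67), (143, 26), (145, 25), (266, 47), (271, 32), (274, 21), (302, 84)]
```

```bash
python3 pf.py pics/w7.png 109.5 144 263 271 302
```

```text
centre rel [ 0.0184 -0.0185] pitch 23.0151060766425 res [-0.3368  0.5699 -0.2325 -0.4052  0.4017]
tongue_bot [-0.0732 -0.0509] world [0.2248 0.2237 0.1142]
bead [-0.063  -0.0482] world [0.2351 0.224  0.1169]
plate_edge_b [-0.0506 -0.0479] world [0.2474 0.2244 0.1172]
flange [0.0985 0.0155] world [0.3966 0.2289 0.1802]
bar_top [-0.0008  0.0266] world [0.2975 0.226  0.1916]
```

```bash
cat > cs.py <<'E'
import numpy as np
from scipy import ndimage as ni
a=np.arange
def rect(x0,x1,z0,z1,s=.5):
    X,Z=np.meshgrid(np.arange(x0,x1+1e-6,s),np.arange(z0,z1+1e-6,s)); return np.c_[X.ravel(),Z.ravel()]
th=np.linspace(0,2*np.pi,40)
bead=np.c_[-86.5+2.5*np.cos(th),4.5+2.5*np.sin(th)]
B=np.vstack([rect(-97,-75,6,11),bead,rect(-75,75,0,13,1.)])
m=float(0.4)
def hit(x,z):
    lip=(x<-93+m)&(z>74.5-m)&(z<79+m)
    wall=(x<-98)&(z<79)
    fl=(z<58)&(x<-64)
    rid=((abs(x+80)<2+m)&(z<65))|(np.hypot(x+80,z-65)<2+m)
    rest=(x>-82)&(x<-64)&(z<62-.1)
    back=(x<-98)&(z<79+m)
    return lip|wall|fl|rid|rest|back
T=np.radians(np.arange(0,33,1.)); X=a(-3,40,.5); Z=a(55,130,.5)
F=np.zeros((len(T),len(X),len(Z)),bool)
for i,t in enumerate(T):
    bx=B[:,0]*np.cos(t)-B[:,1]*np.sin(t); bz=B[:,0]*np.sin(t)+B[:,1]*np.cos(t)
    for j,x in enumerate(X):
        F[i,j]=~hit(bx[:,None]+x,bz[:,None]+Z[None]).any(0)
E
cat > cs2.py <<'E'
from cs import *
lab,n=ni.label(F,np.ones((3,3,3)))
i0=0; 
home=[(x,z,lab[0,j,k]) for j,x in enumerate(X) for k,z in enumerate(Z) if F[0,j,k] and abs(x)<2.6 and z<64]; print(home[:12])
print('far label',lab[23,-1,-1])
for d in (0,4,8,12,16,20,22,23,24,26,28):
    f=F[d]; 
    # lowest feasible centre z per x and tip clearance to wall
    l,_=ni.label(f); L=l[-1,-1]
    t=np.radians(d); out=[]
    for j,x in enumerate(X[:40]):
        k=np.where(f[j])[0]
        if len(k):
            k=k[0]; tx=x-97*np.cos(t)-6*np.sin(t); tz=Z[k]-97*np.sin(t)+11*np.cos(t)
            if tz<76: out.append((x,Z[k],round(tx+98,1),round(tz,1),bool(l[j,k]==L)))
    print(d,out[::2])
E
python3 cs2.py
```

```text
[(np.float64(-1.0), np.float64(62.0), np.int32(1)), (np.float64(-1.0), np.float64(62.5), np.int32(1)), (np.float64(-1.0), np.float64(63.0), np.int32(1)), (np.float64(-0.5), np.float64(62.0), np.int32(1)), (np.float64(-0.5), np.float64(62.5), np.int32(1)), (np.float64(-0.5), np.float64(63.0), np.int32(1)), (np.float64(0.0), np.float64(62.0), np.int32(1)), (np.float64(0.0), np.float64(62.5), np.int32(1)), (np.float64(0.0), np.float64(63.0), np.int32(1)), (np.float64(0.5), np.float64(62.0), np.int32(1)), (np.float64(0.5), np.float64(62.5), np.int32(1)), (np.float64(0.5), np.float64(63.0), np.int32(1))]
far label 1
0 [(np.float64(-1.0), np.float64(62.0), np.float64(0.0), np.float64(73.0), False), (np.float64(0.0), np.float64(62.0), np.float64(1.0), np.float64(73.0), False), (np.float64(1.0), np.float64(62.0), np.float64(2.0), np.float64(73.0), False), (np.float64(2.0), np.float64(62.5), np.float64(3.0), np.float64(73.5), False), (np.float64(10.0), np.float64(64.0), np.float64(11.0), np.float64(75.0), True), (np.float64(11.0), np.float64(62.5), np.float64(12.0), np.float64(73.5), True), (
[... 14514 characters left out ...]
64(108.0), np.float64(17.5), np.float64(72.2), True), (np.float64(9.0), np.float64(108.0), np.float64(18.5), np.float64(72.2), True), (np.float64(10.0), np.float64(107.5), np.float64(19.5), np.float64(71.7), True), (np.float64(11.0), np.float64(106.0), np.float64(20.5), np.float64(70.2), True), (np.float64(12.0), np.float64(104.0), np.float64(21.5), np.float64(68.2), True), (np.float64(13.0), np.float64(102.5), np.float64(22.5), np.float64(66.7), True), (np.float64(14.0), np.float64(102.5), np.float64(23.5), np.float64(66.7), True), (np.float64(15.0), np.float64(102.5), np.float64(24.5), np.float64(66.7), True), (np.float64(16.0), np.float64(102.5), np.float64(25.5), np.float64(66.7), True)]
```

```bash
cat > cs3.py <<'E'
from cs import *
for d in (20,22,23,24):
    print(d,[(float(x),[(float(Z[r[0]]),float(Z[r[-1]])) for r in np.split(k,np.where(np.diff(k)>1)[0]+1)]) for j,x in enumerate(X[:24]) for k in [np.where(F[d,j])[0]] if len(k) and j%2==0])
E
python3 cs3.py
```

```text
20 [(-3.0, [(89.5, 95.0), (107.0, 129.5)]), (-2.0, [(91.5, 95.0), (107.0, 129.5)]), (-1.0, [(93.5, 95.5), (107.0, 129.5)]), (0.0, [(94.5, 96.0), (107.0, 129.5)]), (1.0, [(95.0, 96.5), (106.0, 129.5)]), (2.0, [(95.5, 96.5), (103.0, 129.5)]), (3.0, [(95.5, 129.5)]), (4.0, [(95.5, 129.5)]), (5.0, [(95.0, 129.5)]), (6.0, [(94.5, 129.5)]), (7.0, [(93.0, 129.5)]), (8.0, [(93.5, 129.5)])]
22 [(-3.0, [(94.0, 98.5), (110.5, 129.5)]), (-2.0, [(96.5, 98.5), (110.5, 129.5)]), (-1.0, [(97.5, 99.0), (110.5, 129.5)]), (0.0, [(98.0, 99.5), (109.0, 129.5)]), (1.0, [(98.5, 100.0), (106.5, 129.5)]), (2.0, [(98.5, 129.5)]), (3.0, [(98.0, 129.5)]), (4.0, [(98.0, 129.5)]), (5.0, [(97.5, 129.5)]), (6.0, [(96.0, 129.5)]), (7.0, [(96.5, 129.5)]), (8.0, [(97.0, 129.5)])]
23 [(-3.0, [(97.0, 100.0), (112.0, 129.5)]), (-2.0, [(98.5, 100.5), (112.0, 129.5)]), (-1.0, [(99.0, 101.0), (112.0, 129.5)]), (0.0, [(99.5, 101.0), (109.5, 129.5)]), (1.0, [(100.0, 129.5)]), (2.0, [(100.0, 129.5)]), (3.0, [(99.5, 129.5)]), (4.0, [(99.0, 129.5)]), (5.0, [(98.0, 129.5)]), (6.0, [(98.0, 129.5)]), (7.0, [(98.5, 129.5)]), (8.0, [(98.5, 129.5)])]
24 [(-3.0, [(99.5, 102.0), (113.5, 129.5)]), (-2.0, [(100.5, 102.0), (113.5, 129.5)]), (-1.0, [(101.0, 102.5), (112.5, 129.5)]), (0.0, [(101.0, 103.0), (110.0, 129.5)]), (1.0, [(101.0, 129.5)]), (2.0, [(101.0, 129.5)]), (3.0, [(100.5, 129.5)]), (4.0, [(100.0, 129.5)]), (5.0, [(99.0, 129.5)]), (6.0, [(99.5, 129.5)]), (7.0, [(100.0, 129.5)]), (8.0, [(100.5, 129.5)])]
```

```bash
python3 st.py .519 .1889 .145 1.65
```

```text
12.8 [0.2981 0.226  0.165 ] yaw 1.699924439640945 [-0.0424  0.0426 -2.7753] [-0.0285  0.0504  0.0731] 62.3616914975604 [ 0.449  -0.5774  2.2293 -0.0002  1.4922 -1.1515]
shift [ 0.0195 -0.0436  0.2197] turn 0.006240554955118133
```

Request:
{"api": "drive_tool", "payload": {"plan": [[0,-0.005,0.025,0],[0,-0.013,0.065,0],[0,-0.021,0.105,0],[0,-0.029,0.145,0],[0,-0.036,0.18,0],[0,-0.041,0.205,0],[0,-0.044,0.22,0],[0.01,-0.044,0.22,0],[0.02,-0.044,0.22,0],[0.02,-0.044,0.22,0],[0.02,-0.044,0.22,0]]}}

```text
time: 13.9
tool_pos: [0.5185, 0.1891, 0.1453]
tool_rot: [0.706, -0.011, 0.708, 0.011]
contact_force: [-0.5, -1.2, -2.0]
gripper_width: 0.728
```

```bash
python3 rows.py pics/w8.png; python3 st.py .519 .1889 .1285 1.65;  python3 - <<'E'
from h import *
a=cv2.imread('pics/w8.png'); cv2.imwrite('pics/w8b.png',cv2.resize(a,(800,600),interpolation=cv2.INTER_CUBIC))
E
```

```text
210 [(6, 46), (22, 112), (109, 81), (123, 62), (144, 61), (146, 46), (183, 60), (257, 58), (318, 81), (321, 50)]
250 [(6, 47), (22, 40), (76, 80), (84, 88), (110, 63), (121, 66), (263, 44), (271, 28), (316, 70)]
280 [(6, 47), (22, 42), (44, 72), (75, 31), (77, 41), (105, 84), (110, 83), (144, 23), (148, 64), (263, 46), (271, 25), (302, 86)]
300 [(6, 46), (22, 42), (38, 74), (100, 28), (102, 29), (106, 86), (110, 61), (140, 62), (263, 40), (271, 26), (306, 65)]
340 [(6, 49), (22, 36), (31, 72), (100, 28), (104, 84), (109, 71), (134, 59), (143, 26), (145, 24), (266, 43), (271, 29), (302, 65)]
13.95 [0.5191 0.1892 0.1462] yaw 1.7467886464339866 [ 0.4137  0.4342 -2.2723] [-0.0244  0.0003  0.0099] 62.205641903568214 [ 0.2148 -0.0572  1.8575 -0.      1.3422 -1.3865]
shift [ 0.0177 -0.0003 -0.0001] turn 0.012098580804248332
```

View pics/w8b.png

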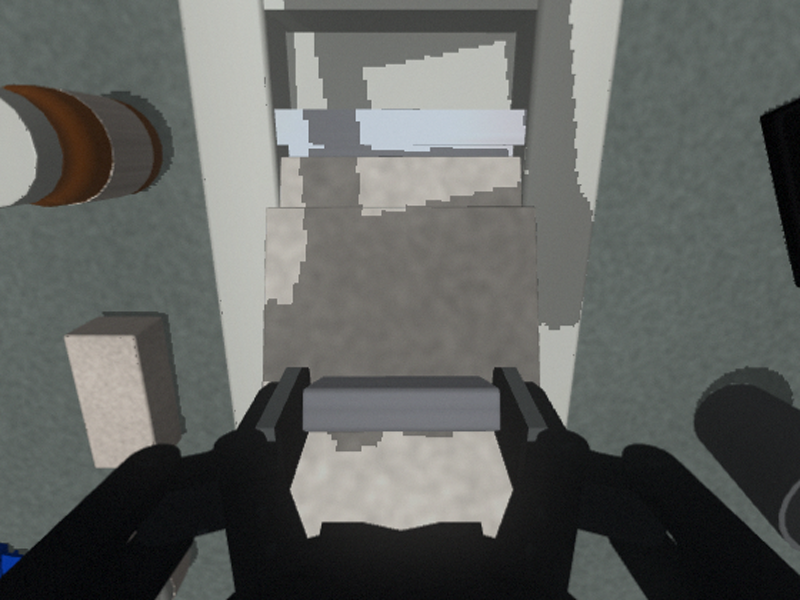

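The tilted board is centred in the well: the lip spans columns 275–525 and the tongue 281–522. The tongue end (row 157) sits just in front of the lip's front edge (row 145).

```bash
python3 pf.py pics/w8.png 110 144 263 271 302 | head -3; python3 - <<'E'
from h import *
c=np.load('pics/w8.png.npy',allow_pickle=True).item()
print(unproj(c,[(280,76),(280,100.5),(340,100.5)],.079))
s,p,M=tool(); print(p)
E
```

```text
centre rel [ 0.0172 -0.0207] pitch 22.848700353768997 res [-0.54    0.8023 -0.1799 -0.4136  0.3429]
tongue_bot [-0.0745 -0.0528] world [0.4446 0.1869 0.0935]
bead [-0.0642 -0.0502] world [0.4549 0.1872 0.0962]
[[0.42283188 0.18529138 0.079     ]
 [0.43751412 0.18573453 0.079     ]
 [0.43633453 0.22454329 0.079     ]]
[0.51910953 0.18918185 0.14624821]
```

Request:
{"api": "drive_tool", "payload": {"plan": [[0.006,0,0,0],[0.013,0,0,0],[0.018,0,0,0],[0.021,0,0,0],[0.0215,0,0,0],[0.0215,0,0,0]]}}

```text
time: 14.55
tool_pos: [0.5201, 0.1889, 0.1252]
tool_rot: [0.707, -0.011, 0.707, 0.01]
contact_force: [-0.6, 0.6, -3.4]
gripper_width: 0.729
```

Request:
{"api": "drive_tool", "payload": {"plan": [[0,0,-0.001,0],[0,0,-0.002,0],[0,0,-0.003,0],[0,0,-0.003,0]]}}

```text
time: 14.95
tool_pos: [0.517, 0.1889, 0.1255]
tool_rot: [0.707, -0.011, 0.707, 0.011]
contact_force: [0.3, -0.2, -2.2]
gripper_width: 0.726
```

```bash
python3 st.py
```

```text
14.95 [0.517  0.1889 0.1255] yaw 1.7117222242064083 [ 0.3204 -0.1502 -2.2336] [-0.018   0.0801  0.0138] 62.0085886600471 [ 0.2151 -0.0416  1.8791  0.      1.3039 -1.3855]
```

Request:
{"api": "drive_tool", "payload": {"plan": [[0,0,-0.0005,0],[0,0,-0.001,0],[0,0,-0.0015,0],[0,0,-0.0015,0]]}}

```text
time: 15.35
tool_pos: [0.5155, 0.1889, 0.1253]
tool_rot: [0.707, -0.011, 0.707, 0.011]
contact_force: [0.5, 0.2, -3.1]
gripper_width: 0.729
```

Request:
{"api": "drive_tool", "payload": {"plan": [[0,0,-0.0005,0],[0,0,-0.001,0],[0,0,-0.001,0]]}}

```text
time: 15.65
tool_pos: [0.5145, 0.1888, 0.1253]
tool_rot: [0.707, -0.011, 0.707, 0.011]
contact_force: [0.2, 0.2, -2.2]
gripper_width: 0.73
```

Request:
{"api": "drive_tool", "payload": {"plan": [[0,0,-0.0005,0],[0,0,-0.001,0],[0,0,-0.001,0]]}}

```text
time: 15.95
tool_pos: [0.5138, 0.1888, 0.1255]
tool_rot: [0.707, -0.01, 0.707, 0.011]
contact_force: [0.5, -0.1, -3.4]
gripper_width: 0.732
```

Request:
{"api": "drive_tool", "payload": {"plan": [[0,0,-0.0005,0],[0,0,-0.001,0],[0,0,-0.001,0]]}}

```text
time: 16.25
tool_pos: [0.5133, 0.1888, 0.1259]
tool_rot: [0.708, -0.01, 0.706, 0.011]
contact_force: [3.6, 0.5, -2.2]
gripper_width: 0.729
```

Request:
{"api": "drive_tool", "payload": {"plan": [[0,0,-0.0005,0],[0,0,-0.001,0],[0,0,-0.001,0]]}}

```text
time: 16.55
tool_pos: [0.5128, 0.1888, 0.1263]
tool_rot: [0.708, -0.01, 0.706, 0.011]
contact_force: [4.9, -0.3, -0.2]
gripper_width: 0.726
```

```bash
python3 st.py
```

```text
16.55 [0.5128 0.1888 0.1263] yaw 1.7034266112670713 [ 4.9448 -0.2756 -0.222 ] [-0.0273 -0.9563 -0.07  ] 62.02823136600702 [ 0.2168 -0.0542  1.8899 -0.0004  1.3028 -1.3836]
```

Request:
{"api": "drive_tool", "payload": {"plan": [[0,0,0.002,0],[0,0,0.0045,0],[0,0,0.0045,0]]}}

```text
time: 16.85
tool_pos: [0.5149, 0.1888, 0.1241]
tool_rot: [0.706, -0.011, 0.708, 0.01]
contact_force: [-0.9, -0.5, -3.1]
gripper_width: 0.726
```

```bash
python3 st.py; python3 rows.py pics/w9.png|sed -n 3,5p
```

```text
16.85 [0.5149 0.1888 0.1241] yaw 1.7122423227213008 [-0.8536 -0.5437 -3.1369] [ 0.0418  0.0282 -0.0563] 62.03686168711453 [ 0.2155 -0.0424  1.8823  0.0004  1.3055 -1.3853]
280 [(2, 41), (21, 39), (44, 71), (78, 70), (80, 84), (108, 82), (110, 61), (143, 59), (145, 65), (148, 61), (263, 44), (271, 25), (302, 87)]
300 [(2, 39), (21, 41), (38, 71), (79, 28), (81, 41), (107, 79), (110, 57), (144, 72), (263, 37), (271, 26), (272, 26), (306, 64)]
340 [(2, 42), (21, 37), (30, 66), (107, 83), (109, 70), (134, 58), (143, 26), (145, 22), (266, 43), (271, 27), (301, 58)]
```

Request:
{"api": "drive_tool", "payload": {"plan": [[0.001,0,0.001,0],[0.002,0,0.001,0],[0.003,0,0.001,0],[0.003,0,0.001,0]]}}

```text
time: 17.3
tool_pos: [0.5168, 0.1889, 0.1219]
tool_rot: [0.707, -0.011, 0.707, 0.011]
contact_force: [-0.0, 0.1, -2.9]
gripper_width: 0.728
```

Request:
{"api": "drive_tool", "payload": {"plan": [[0.0005,0,0,0],[0.001,0,0,0],[0.001,0,0,0]]}}

```text
time: 17.6
tool_pos: [0.517, 0.1889, 0.1213]
tool_rot: [0.707, -0.011, 0.707, 0.011]
contact_force: [0.2, -0.1, -2.9]
gripper_width: 0.73
```

Request:
{"api": "drive_tool", "payload": {"plan": [[0.0005,0,0,0],[0.001,0,0,0],[0.001,0,0,0]]}}

```text
time: 17.9
tool_pos: [0.517, 0.1889, 0.1202]
tool_rot: [0.707, -0.011, 0.707, 0.011]
contact_force: [-0.1, -0.3, -3.0]
gripper_width: 0.728
```

Request:
{"api": "drive_tool", "payload": {"plan": [[0.0005,0,0,0],[0.001,0,0,0],[0.001,0,0,0]]}}

```text
time: 18.2
tool_pos: [0.517, 0.1889, 0.1192]
tool_rot: [0.707, -0.011, 0.707, 0.011]
contact_force: [0.1, 0.2, -3.5]
gripper_width: 0.727
```

Request:
{"api": "drive_tool", "payload": {"plan": [[0.0005,0,0,0],[0.001,0,0,0],[0.001,0,0,0]]}}

```text
time: 18.5
tool_pos: [0.517, 0.1889, 0.1182]
tool_rot: [0.707, -0.011, 0.707, 0.01]
contact_force: [0.2, 0.0, -2.7]
gripper_width: 0.73
```

Request:
{"api": "drive_tool", "payload": {"plan": [[0.0005,0,0,0],[0.001,0,0,0],[0.001,0,0,0]]}}

```text
time: 18.8
tool_pos: [0.5172, 0.1889, 0.1174]
tool_rot: [0.707, -0.011, 0.707, 0.011]
contact_force: [0.7, -0.5, -2.3]
gripper_width: 0.728
```

Request:
{"api": "drive_tool", "payload": {"plan": [[0.0005,0,0,0],[0.001,0,0,0],[0.001,0,0,0]]}}

```text
time: 19.1
tool_pos: [0.5176, 0.1889, 0.1169]
tool_rot: [0.707, -0.01, 0.707, 0.011]
contact_force: [2.3, -0.5, 0.1]
gripper_width: 0.729
```

Request:
{"api": "drive_tool", "payload": {"plan": [[-0.0015,0,0,0],[-0.0033,0,0,0],[-0.0033,0,-0.001,0],[-0.0033,0,-0.0021,0],[-0.0033,0,-0.0021,0]]}}

```text
time: 19.6
tool_pos: [0.5146, 0.1888, 0.1193]
tool_rot: [0.707, -0.011, 0.707, 0.011]
contact_force: [-0.6, -0.4, -3.2]
gripper_width: 0.726
```

Request:
{"api": "drive_tool", "payload": {"plan": [[0,0,-0.0007,0],[0.0001,0,-0.0014,0],[0.0002,0,-0.002,0],[0.0002,0,-0.002,0]]}}

```text
time: 20.0
tool_pos: [0.5129, 0.1888, 0.1194]
tool_rot: [0.707, -0.011, 0.707, 0.011]
contact_force: [-0.6, 0.9, -3.6]
gripper_width: 0.73
```

Request:
{"api": "drive_tool", "payload": {"plan": [[0.0002,0,-0.0007,0],[0.0004,0,-0.0014,0],[0.0007,0,-0.002,0],[0.0007,0,-0.002,0]]}}

```text
time: 20.4
tool_pos: [0.5109, 0.1887, 0.1186]
tool_rot: [0.707, -0.011, 0.707, 0.011]
contact_force: [-0.3, -1.1, -2.8]
gripper_width: 0.727
```

Request:
{"api": "drive_tool", "payload": {"plan": [[0.0005,0,-0.0005,0],[0.001,0,-0.001,0],[0.0017,0,-0.0017,0],[0.0025,0,-0.0024,0],[0.0025,0,-0.0024,0]]}}

```text
time: 20.9
tool_pos: [0.5087, 0.1887, 0.1163]
tool_rot: [0.707, -0.01, 0.707, 0.011]
contact_force: [1.0, -0.8, -3.6]
gripper_width: 0.728
```

Request:
{"api": "drive_tool", "payload": {"plan": [[0.0005,0,0,0],[0.001,0,0,0],[0.001,0,0,0]]}}

```text
time: 21.2
tool_pos: [0.5088, 0.1886, 0.1153]
tool_rot: [0.707, -0.01, 0.707, 0.011]
contact_force: [0.2, -0.1, -2.2]
gripper_width: 0.728
```

```bash
sed -i 's/X=a(-3,40,.5)/X=a(-8,12,.5)/' cs.py; cat > cs4.py <<'E'
from cs import *
for d in (23,22,20,18,16,14,12,10,8,6,4,2,0):
    t=np.radians(d); o=[]
    for j,x in enumerate(X):
        g=x-97*np.cos(t)-11*np.sin(t)+98
        if .6<g<2.8:
            k=np.where(F[d,j])[0]; k=k[Z[k]<104]
            if len(k): o.append((float(x),round(g,1),float(Z[k[0]]),float(Z[np.split(k,np.where(np.diff(k)>1)[0]+1)[0][-1]])))
    print(d,o)
E
python3 cs4.py
```

```text
23 [(-3.5, np.float64(0.9), 95.5, 100.0), (-3.0, np.float64(1.4), 97.0, 100.0), (-2.5, np.float64(1.9), 98.0, 100.5), (-2.0, np.float64(2.4), 98.5, 100.5)]
22 [(-3.0, np.float64(0.9), 94.0, 98.5), (-2.5, np.float64(1.4), 95.5, 98.5), (-2.0, np.float64(1.9), 96.5, 98.5), (-1.5, np.float64(2.4), 97.0, 99.0)]
20 [(-2.0, np.float64(1.1), 91.5, 95.0), (-1.5, np.float64(1.6), 93.0, 95.5), (-1.0, np.float64(2.1), 93.5, 95.5), (-0.5, np.float64(2.6), 94.0, 96.0)]
18 [(-1.5, np.float64(0.8), 87.0, 92.0), (-1.0, np.float64(1.3), 89.0, 92.0), (-0.5, np.float64(1.8), 90.5, 92.5), (0.0, np.float64(2.3), 91.0, 92.5)]
16 [(-1.0, np.float64(0.7), 84.0, 89.0), (-0.5, np.float64(1.2), 85.0, 89.0), (0.0, np.float64(1.7), 87.0, 89.0), (0.5, np.float64(2.2), 87.5, 89.0), (1.0, np.float64(2.7), 88.5, 89.5)]
14 [(-0.5, np.float64(0.7), 81.5, 85.5), (0.0, np.float64(1.2), 81.5, 85.5), (0.5, np.float64(1.7), 83.5, 86.0), (1.0, np.float64(2.2), 84.5, 86.0), (1.5, np.float64(2.7), 85.0, 86.0)]
12 [(0.0, np.float64(0.8), 78.5, 82.5), (0.5, np.float64(1.3), 78.5, 82.5), (1.0, np.float64(1.8), 80.5, 82.5), (1.5, 
[... 248 characters left out ...]
.0), (1.5, np.float64(1.9), 74.0, 76.0), (2.0, np.float64(2.4), 75.0, 76.0)]
6 [(0.5, np.float64(0.9), 70.0, 72.5), (1.0, np.float64(1.4), 70.0, 72.5), (1.5, np.float64(1.9), 70.0, 72.5), (2.0, np.float64(2.4), 72.0, 72.5)]
4 [(0.5, np.float64(1.0), 67.5, 69.5), (1.0, np.float64(1.5), 67.5, 69.5), (1.5, np.float64(2.0), 67.5, 69.5), (2.0, np.float64(2.5), 68.5, 69.5)]
2 [(0.0, np.float64(0.7), 65.0, 66.0), (0.5, np.float64(1.2), 65.0, 66.0), (1.0, np.float64(1.7), 65.0, 66.0), (1.5, np.float64(2.2), 65.0, 66.0), (2.0, np.float64(2.7), 65.5, 66.0)]
0 [(0.0, np.float64(1.0), 62.0, 63.0), (0.5, np.float64(1.5), 62.0, 63.0), (1.0, np.float64(2.0), 62.0, 63.0), (1.5, np.float64(2.5), 62.0, 63.0)]
```

Request:
{"api": "drive_tool", "payload": {"plan": [[0,0,0.001,0],[0.001,0,0.002,0],[0.002,0,0.003,0],[0.003,0,0.004,0],[0.0034,0,0.0044,0],[0.0034,0,0.0044,0]]}}

```text
time: 21.8
tool_pos: [0.5121, 0.1887, 0.1111]
tool_rot: [0.706, -0.011, 0.708, 0.01]
contact_force: [-3.2, -0.9, -3.4]
gripper_width: 0.729
```

```bash
python3 st.py; python3 rows.py pics/w10.png|sed -n 2,5p
```

```text
21.8 [0.5121 0.1887 0.1111] yaw 1.701170303471697 [-3.167  -0.86   -3.3803] [-0.0666  0.8585 -0.117 ] 62.226102316469174 [ 0.2165 -0.0352  1.8984  0.0003  1.281  -1.384 ]
250 [(21, 33), (48, 66), (58, 70), (84, 85), (113, 73), (119, 58), (132, 60), (262, 45), (272, 25), (316, 68)]
280 [(21, 33), (42, 71), (81, 70), (84, 82), (139, 53), (141, 48), (144, 26), (149, 59), (262, 44), (272, 24), (302, 75)]
300 [(20, 35), (39, 69), (82, 68), (84, 82), (141, 69), (262, 38), (272, 26), (305, 64)]
340 [(20, 37), (30, 70), (113, 21), (135, 59), (141, 30), (143, 27), (265, 37), (272, 25), (302, 65)]
```

```bash
python3 pf.py pics/w10.png -1 141.5 262 272 302; python3 pf.py pics/w9.png -1 144 263 271.3 302|head -1
```

```text
centre rel [ 0.0165 -0.0195] pitch 21.231208198202054 res [ 0.3624 -0.6408 -0.7672  0.9888]
tongue_bot [-0.0761 -0.049 ] world [0.4358 0.1864 0.0623]
bead [-0.0658 -0.0466] world [0.4462 0.1867 0.0647]
plate_edge_b [-0.0535 -0.0467] world [0.4585 0.1871 0.0646]
flange [0.0976 0.012 ] world [0.6096 0.1916 0.1229]
bar_top [-0.0013  0.0262] world [0.5108 0.1887 0.1373]
centre rel [ 0.0204 -0.0067] pitch 22.52870049236107 res [ 0.2245 -0.3902 -0.4757  0.6079]
```

Request:
{"api": "drive_tool", "payload": {"plan": [[0.001,0,-0.0005,0],[0.002,0,0.0003,0],[0.003,0,0.0012,0],[0.004,0,0.002,0],[0.005,0,0.0029,0],[0.0058,0,0.0037,0],[0.0058,0,0.0037,0]]}}

```text
time: 22.55
tool_pos: [0.5171, 0.189, 0.1062]
tool_rot: [0.707, -0.01, 0.707, 0.011]
contact_force: [-3.9, 0.1, 0.5]
gripper_width: 0.73
```

```bash
python3 st.py; python3 rows.py pics/w11.png|sed -n 2,5p
```

```text
22.55 [0.5171 0.189  0.1062] yaw 1.6953581431308178 [-3.936   0.092   0.5384] [ 0.0663  0.9336 -0.0988] 62.3578618607971 [ 0.2151 -0.0202  1.8927  0.0002  1.2681 -1.3853]
250 [(8, 33), (47, 67), (134, 79), (139, 59), (151, 67), (257, 41), (271, 26), (302, 19), (311, 67)]
280 [(8, 33), (41, 67), (134, 78), (136, 81), (148, 65), (257, 39), (271, 24), (301, 78)]
300 [(8, 32), (35, 70), (103, 19), (131, 56), (133, 50), (136, 39), (140, 56), (257, 32), (271, 24), (305, 68)]
340 [(8, 35), (29, 68), (133, 66), (261, 38), (271, 26), (301, 69)]
```

Request:
{"api": "drive_tool", "payload": {"plan": [[0.001,0,0.0004,0],[0.002,0,0.0011,0],[0.003,0,0.0017,0],[0.004,0,0.0024,0],[0.005,0,0.003,0],[0.006,0,0.0036,0],[0.006,0,0.0036,0]]}}

```text
time: 23.3
tool_pos: [0.5215, 0.1891, 0.1008]
tool_rot: [0.708, -0.01, 0.706, 0.011]
contact_force: [1.5, 0.4, 4.5]
gripper_width: 0.731
```

```bash
python3 st.py; python3 rows.py pics/w12.png|sed -n 2,5p
```

```text
23.3 [0.5215 0.1891 0.1008] yaw 1.7062265634672518 [1.5316 0.4161 4.4532] [-0.0009  0.1986  0.0072] 62.40703502768081 [ 0.2138 -0.0053  1.8877 -0.0002  1.2563 -1.3867]
250 [(45, 69), (93, 36), (95, 24), (127, 76), (129, 77), (155, 58), (253, 44), (271, 24), (307, 64)]
280 [(39, 71), (93, 32), (95, 23), (127, 73), (129, 74), (148, 62), (253, 41), (271, 25), (300, 74)]
300 [(36, 67), (93, 37), (95, 24), (127, 56), (129, 53), (145, 61), (253, 30), (271, 26), (301, 63), (302, 63)]
340 [(26, 70), (93, 70), (95, 59), (127, 50), (129, 44), (134, 61), (257, 34), (271, 24), (300, 75)]
```

```bash
python3 pf.py pics/w12.png -1 127.5 253 271 300.5; python3 - <<'E'
import cv2,numpy as np
a=cv2.imread('pics/w12.png'); cv2.imwrite('pics/w12b.png',cv2.resize(a,(800,600),interpolation=cv2.INTER_CUBIC))
E
```

```text
centre rel [ 0.0094 -0.0201] pitch 14.091349037012593 res [ 0.3125 -0.6047 -0.67    0.9005]
tongue_bot [-0.0862 -0.0379] world [0.4354 0.1865 0.0627]
bead [-0.0756 -0.0368] world [0.4459 0.1868 0.0638]
plate_edge_b [-0.0634 -0.0384] world [0.4581 0.1872 0.0623]
flange [0.0938 0.0011] world [0.6151 0.1919 0.1021]
bar_top [-0.0026  0.0274] world [0.5188 0.189  0.1282]
```

View pics/w12b.png

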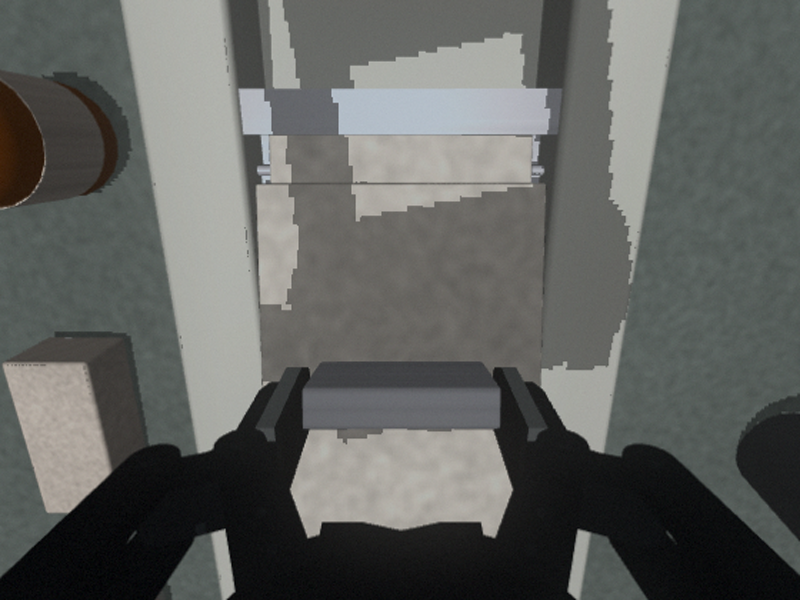

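The tongue is under the lip and the ridge ends are visible at (262,170) and (538,170). The board is centred between the walls and the flange is just meeting the catch.

Request:
{"api": "drive_tool", "payload": {"plan": [[0.001,0,0.0007,0],[0.002,0,0.0014,0],[0.002,0,0.0014,0]]}}

```text
time: 23.65
tool_pos: [0.5225, 0.189, 0.0986]
tool_rot: [0.708, -0.011, 0.706, 0.011]
contact_force: [1.5, -0.7, 4.9]
gripper_width: 0.732
```

Request:
{"api": "drive_tool", "payload": {"plan": [[0.001,0,0.0006,0],[0.002,0,0.0013,0],[0.002,0,0.0013,0]]}}

```text
time: 23.95
tool_pos: [0.5238, 0.1892, 0.0966]
tool_rot: [0.708, -0.01, 0.706, 0.011]
contact_force: [1.2, -1.0, 6.1]
gripper_width: 0.729
```

```bash
python3 st.py; python3 rows.py pics/w13.png|sed -n 2,3p
```

```text
23.95 [0.5238 0.1892 0.0966] yaw 1.697084963399702 [ 1.2452 -1.0046  6.1276] [ 0.0214  0.2064 -0.056 ] 62.26780616587507 [ 0.213   0.0055  1.8845 -0.0001  1.2498 -1.3874]
250 [(47, 63), (56, 19), (88, 63), (90, 51), (122, 88), (124, 89), (155, 64), (250, 37), (271, 20), (308, 66)]
280 [(41, 67), (88, 63), (90, 52), (122, 64), (124, 68), (148, 65), (250, 35), (271, 23), (300, 77)]
```

Request:
{"api": "drive_tool", "payload": {"plan": [[0.001,0,0.0006,0],[0.002,0,0.0012,0],[0.002,0,0.0012,0]]}}

```text
time: 24.3
tool_pos: [0.5253, 0.1892, 0.0949]
tool_rot: [0.708, -0.011, 0.706, 0.011]
contact_force: [1.8, 0.7, 5.9]
gripper_width: 0.729
```

Request:
{"api": "drive_tool", "payload": {"plan": [[0.001,0,0.0006,0],[0.002,0,0.0011,0],[0.002,0,0.0011,0]]}}

```text
time: 24.6
tool_pos: [0.5265, 0.1892, 0.0936]
tool_rot: [0.708, -0.011, 0.706, 0.011]
contact_force: [0.8, -0.6, 8.8]
gripper_width: 0.729
```

Request:
{"api": "drive_tool", "payload": {"plan": [[0.001,0,0.0005,0],[0.002,0,0.0011,0],[0.002,0,0.0011,0]]}}

```text
time: 24.9
tool_pos: [0.5279, 0.1893, 0.092]
tool_rot: [0.708, -0.01, 0.706, 0.011]
contact_force: [1.2, 0.5, 9.8]
gripper_width: 0.73
```

```bash
python3 st.py; python3 rows.py pics/w14.png|sed -n 2,3p
```

```text
24.9 [0.5279 0.1893 0.092 ] yaw 1.6896815222555017 [1.1579 0.4876 9.7609] [-0.0533  0.3612 -0.1391] 62.38435171216798 [ 0.2118  0.0194  1.879  -0.0003  1.2398 -1.3884]
250 [(44, 80), (79, 38), (81, 27), (115, 75), (116, 75), (118, 78), (156, 70), (245, 32), (246, 32), (302, 65)]
280 [(38, 66), (79, 38), (81, 29), (116, 74), (118, 78), (149, 70), (246, 38), (271, 23), (299, 76)]
```

Request:
{"api": "drive_tool", "payload": {"plan": [[0,0,-0.0005,0],[0,0,-0.001,0],[0,0,-0.001,0]]}}

```text
time: 25.25
tool_pos: [0.5273, 0.1893, 0.092]
tool_rot: [0.709, -0.01, 0.705, 0.011]
contact_force: [2.6, 0.5, 8.4]
gripper_width: 0.729
```

Request:
{"api": "drive_tool", "payload": {"plan": [[0,0,0,0],[0,0,0,0],[0,0,0,0],[-0.005,0,0,0],[-0.02,0,0,0],[-0.05,0,0,0],[-0.07,0,0,0],[-0.07,0,0,0]], "fingers": 0.08}}

```text
time: 26.05
tool_pos: [0.5281, 0.1898, 0.1654]
tool_rot: [0.71, -0.01, 0.704, 0.011]
contact_force: [0.6, 0.0, 0.4]
gripper_width: 0.936
```

```bash
python3 st.py .6055 .1915 .162 1.65; python3 rows.py pics/w15.png|sed -n 2,4p; python3 - <<'E'
import cv2
a=cv2.imread('pics/w15.png'); cv2.imwrite('pics/w15b.png',cv2.resize(a,(800,600),interpolation=cv2.INTER_CUBIC))
E
```

```text
26.05 [0.5281 0.1898 0.1654] yaw 1.7118005051675222 [0.5625 0.0295 0.358 ] [ 0.0142  0.041  -0.0565] 79.90488580062811 [ 0.2124 -0.0605  1.8275 -0.      1.3659 -1.3883]
shift [ 0.004  -0.0006  0.0774] turn 0.007725063145940292
250 [(12, 34), (86, 24), (109, 22), (111, 25), (203, 35), (213, 29), (233, 79), (308, 68), (332, 85)]
280 [(12, 35), (35, 68), (84, 63), (86, 53), (109, 76), (111, 76), (128, 69), (203, 34), (213, 24), (232, 74), (308, 78), (325, 32), (330, 44), (332, 83)]
300 [(12, 37), (33, 69), (84, 60), (86, 52), (109, 66), (111, 62), (123, 68), (202, 28), (213, 28), (238, 62), (307, 63), (325, 29), (330, 44), (332, 83)]
```

View pics/w15b.png

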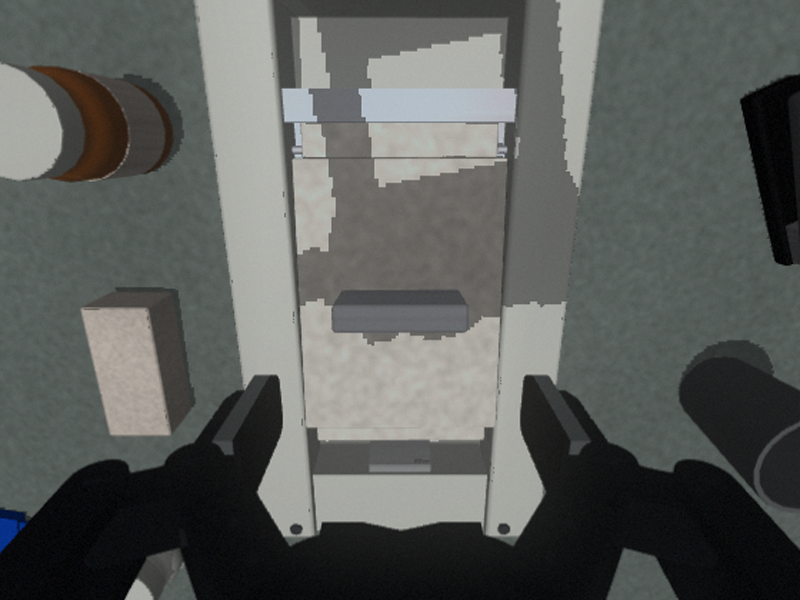

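The board sits under the lip, with its far end (row 428) lying against the catch at (400,455). The gripper is clear of it.

Request:
{"api": "drive_tool", "payload": {"plan": [[0,0,0.02,0],[0,0,0.045,0],[0,0,0.065,0],[0,-0.0005,0.07,0],[0.01,-0.0005,0.07,0],[0.03,-0.0005,0.07,0],[0.042,-0.0005,0.07,0],[0.042,-0.0005,0.07,0],[0.042,-0.0005,0.07,0],[0.042,-0.0005,0.07,0]], "fingers": 0.0}}

```text
time: 27.1
tool_pos: [0.5957, 0.1909, 0.119]
tool_rot: [0.708, -0.01, 0.707, 0.011]
contact_force: [-1.0, 0.2, 0.1]
gripper_width: -0.0
```

```bash
python3 st.py .5975 .1912 .11 1.65; python3 - <<'E'
from pitch import *
c=np.load('pics/w15.png.npy',allow_pickle=True).item()
W=cv2.Rodrigues(c['rvec'])[0]; s,p,M=tool(); p=np.array([.5281,.1898,.1654])
v,e=fit(c,[((-75,13),109.5),((-7,13),203),((-7,49),213),((7,49),232.5),((75,13),300),((87,6),308)],p,M,(0,-.1,.1)); t=v[2]
print('world centre',p+M[:,2]*v[0]-M[:,0]*v[1],np.degrees(t),e)
for u in ((.068,.013),(.087,0)): print(p[2]+v[1]+u[0]*np.sin(t)+u[1]*np.cos(t))
E
```

```text
27.1 [0.5957 0.1909 0.119 ] yaw 1.713486639851996 [-0.969   0.1892  0.1302] [ 0.0489 -0.0184  0.0163] -0.013422244562946398 [ 0.1912  0.1385  1.7039 -0.      1.2977 -1.4095]
shift [0.009  0.0003 0.0018] turn 0.007935829981499498
world centre [0.5304 0.1899 0.0707] 6.558076327302208 [ 0.3803 -1.0242 -0.2535  0.6888 -0.326   0.4723]
0.09136543326002643
0.0806204924557288
```

Request:
{"api": "drive_tool", "payload": {"plan": [[0.003,0,0.002,0],[0.006,0,0.002,0],[0.009,0,0.002,0],[0.009,0,0.002,0]]}}

```text
time: 27.5
tool_pos: [0.5969, 0.1907, 0.1082]
tool_rot: [0.707, -0.011, 0.707, 0.01]
contact_force: [-0.0, -0.3, 0.9]
gripper_width: 0.0
```

Request:
{"api": "drive_tool", "payload": {"plan": [[0.002,0,0,0],[0.004,0,0,0],[0.006,0,0,0],[0.006,0,0,0]]}}

```text
time: 27.9
tool_pos: [0.5971, 0.1907, 0.1025]
tool_rot: [0.707, -0.011, 0.707, 0.01]
contact_force: [-0.3, 0.1, 0.5]
gripper_width: -0.001
```

Request:
{"api": "drive_tool", "payload": {"plan": [[0.002,0,0,0],[0.004,0,0,0],[0.004,0,0,0]]}}

```text
time: 28.2
tool_pos: [0.5971, 0.1907, 0.0986]
tool_rot: [0.707, -0.011, 0.707, 0.01]
contact_force: [0.1, -0.5, 0.7]
gripper_width: -0.002
```

Request:
{"api": "drive_tool", "payload": {"plan": [[0.002,0,0,0],[0.004,0,0,0],[0.004,0,0,0]]}}

```text
time: 28.5
tool_pos: [0.5971, 0.1907, 0.0946]
tool_rot: [0.707, -0.011, 0.707, 0.01]
contact_force: [-0.6, -0.6, -0.9]
gripper_width: 0.0
```

Request:
{"api": "drive_tool", "payload": {"plan": [[0.001,0,0,0],[0.002,0,0,0],[0.003,0,0,0],[0.003,0,0,0]]}}

```text
time: 28.9
tool_pos: [0.5972, 0.1908, 0.0918]
tool_rot: [0.707, -0.011, 0.707, 0.011]
contact_force: [0.3, -0.1, -0.4]
gripper_width: 0.003
```

Request:
{"api": "drive_tool", "payload": {"plan": [[0.001,0,0,0],[0.002,0,0,0],[0.003,0,0,0],[0.003,0,0,0]]}}

```text
time: 29.3
tool_pos: [0.5973, 0.1907, 0.0888]
tool_rot: [0.707, -0.011, 0.707, 0.01]
contact_force: [-0.7, -1.2, -0.1]
gripper_width: 0.0
```

Request:
{"api": "drive_tool", "payload": {"plan": [[0.001,0,0,0],[0.002,0,0,0],[0.003,0,0,0],[0.003,0,0,0]]}}

```text
time: 29.7
tool_pos: [0.5972, 0.1907, 0.0858]
tool_rot: [0.707, -0.011, 0.707, 0.01]
contact_force: [-0.0, 0.4, -0.5]
gripper_width: -0.0
```

Request:
{"api": "drive_tool", "payload": {"plan": [[0.001,0,0,0],[0.002,0,0,0],[0.003,0,0,0],[0.003,0,0,0]]}}

```text
time: 30.1
tool_pos: [0.5977, 0.1908, 0.0833]
tool_rot: [0.707, -0.011, 0.707, 0.011]
contact_force: [0.7, 0.8, 1.3]
gripper_width: 0.002
```

Request:
{"api": "drive_tool", "payload": {"plan": [[0.001,0,0,0],[0.002,0,0,0],[0.003,0,0,0],[0.003,0,0,0]]}}

```text
time: 30.5
tool_pos: [0.5979, 0.1908, 0.0802]
tool_rot: [0.707, -0.01, 0.707, 0.011]
contact_force: [1.7, 0.2, 3.0]
gripper_width: 0.002
```

Request:
{"api": "drive_tool", "payload": {"plan": [[0.001,0,0,0],[0.002,0,0,0],[0.002,0,0,0]]}}

```text
time: 30.8
tool_pos: [0.5966, 0.1908, 0.0772]
tool_rot: [0.706, -0.01, 0.708, 0.011]
contact_force: [-0.2, 0.6, -0.4]
gripper_width: 0.0
```

Request:
{"api": "drive_tool", "payload": {"plan": [[0.001,0,0,0],[0.002,0,0,0],[0.002,0,0,0]]}}

```text
time: 31.1
tool_pos: [0.5967, 0.1908, 0.0752]
tool_rot: [0.706, -0.011, 0.708, 0.011]
contact_force: [-0.3, 0.5, -0.0]
gripper_width: 0.002
```

Request:
{"api": "drive_tool", "payload": {"plan": [[0.001,0,0,0],[0.002,0,0,0],[0.002,0,0,0]]}}

```text
time: 31.4
tool_pos: [0.5971, 0.1908, 0.0737]
tool_rot: [0.707, -0.011, 0.707, 0.011]
contact_force: [-0.6, -0.9, 0.1]
gripper_width: -0.004
```

Request:
{"api": "drive_tool", "payload": {"plan": [[0.001,0,0,0],[0.002,0,0,0],[0.002,0,0,0]]}}

```text
time: 31.7
tool_pos: [0.5973, 0.1907, 0.0717]
tool_rot: [0.707, -0.011, 0.707, 0.011]
contact_force: [0.1, 0.1, 0.4]
gripper_width: -0.001
```

Request:
{"api": "drive_tool", "payload": {"plan": [[0.0005,0,0,0],[0.001,0,0,0],[0.0015,0,0,0],[0.0015,0,0,0]]}}

```text
time: 32.1
tool_pos: [0.5973, 0.1908, 0.0704]
tool_rot: [0.707, -0.011, 0.707, 0.011]
contact_force: [0.1, -0.2, -0.6]
gripper_width: 0.003
```

Request:
{"api": "drive_tool", "payload": {"plan": [[0.0005,0,0,0],[0.001,0,0,0],[0.001,0,0,0]]}}

```text
time: 32.4
tool_pos: [0.5973, 0.1908, 0.0694]
tool_rot: [0.707, -0.011, 0.707, 0.01]
contact_force: [0.2, 0.8, 0.2]
gripper_width: -0.002
```

```bash
python3 rows.py pics/w16.png; python3 st.py; python3 - <<'E'
from h import *
c,a=grab('side','pics/s16.png'); u=proj(c,[.56,.19,.08])[0].astype(int); print(u)
b=a[u[1]-45:u[1]+45,u[0]-70:u[0]+70]
w=cv2.imread('pics/w16.png')
cv2.imwrite('pics/w16b.png',np.hstack([cv2.resize(w[:,70:490],(400,400),interpolation=cv2.INTER_CUBIC),cv2.resize(b,(400,400*90//140),interpolation=cv2.INTER_CUBIC) if 0 else cv2.resize(b,(400,400),interpolation=cv2.INTER_CUBIC)]))
E
```

```text
210 [(115, 29), (120, 62), (123, 24), (128, 81), (161, 22), (279, 70), (299, 116)]
250 [(30, 67), (112, 66), (115, 27), (120, 63), (124, 80), (157, 28), (159, 46), (161, 65), (165, 68), (272, 24), (274, 40)]
280 [(25, 70), (108, 66), (115, 27), (120, 60), (123, 43), (125, 74), (157, 27), (159, 46), (162, 57), (251, 74), (337, 42), (340, 60)]
300 [(20, 67), (108, 66), (115, 27), (120, 59), (159, 49), (261, 75)]
340 [(16, 72), (109, 67), (115, 29), (120, 63), (159, 47), (292, 74), (304, 133)]
32.45 [0.5973 0.1908 0.0694] yaw 1.7067956638980217 [-0.0125  0.2632 -0.3529] [-0.0352 -0.0324 -0.0132] 0.2301827738185753 [ 0.1906  0.1977  1.7271 -0.      1.217  -1.41  ]
[269 162]
```

```bash
python3 - <<'E'
from h import *
np.set_printoptions(precision=0,suppress=True,linewidth=150)
c=np.load('pics/w16.png.npy',allow_pickle=True).item()
pts=np.array([(-97,11),(-75,13),(-7,13),(-7,49),(7,49),(7,13),(75,13),(87,6)])/1000
ex=np.array([np.cos(.029),np.sin(.029),0])
for d,cz in ((0,62),(1.5,64),(3,66),(4.5,68.3),(6,70.)):
    t=np.radians(d); L=np.c_[pts[:,0]*np.cos(t)-pts[:,1]*np.sin(t),pts[:,0]*np.sin(t)+pts[:,1]*np.cos(t)]
    P=np.array([.5302,.1893,0])+np.outer(L[:,0],ex)+np.outer(L[:,1]+cz/1000,[0,0,1]); print(d,proj(c,P)[:,1])
print('lip front',proj(c,np.array([[.437,.186,.079]])))
# previous frame test
c=np.load('pics/w15.png.npy',allow_pickle=True).item()
E
```

```text
0 [-151.  -76.  116.  120.  163.  148.  280.  293.]
1.5 [-151.  -77.  115.  116.  160.  148.  284.  297.]
3 [-150.  -78.  115.  112.  157.  148.  288.  301.]
4.5 [-150.  -80.  114.  108.  154.  148.  292.  306.]
6 [-148.  -80.  113.  104.  151.  148.  295.  310.]
lip front [[ 282. -150.]]
```

View pics/w16b.png

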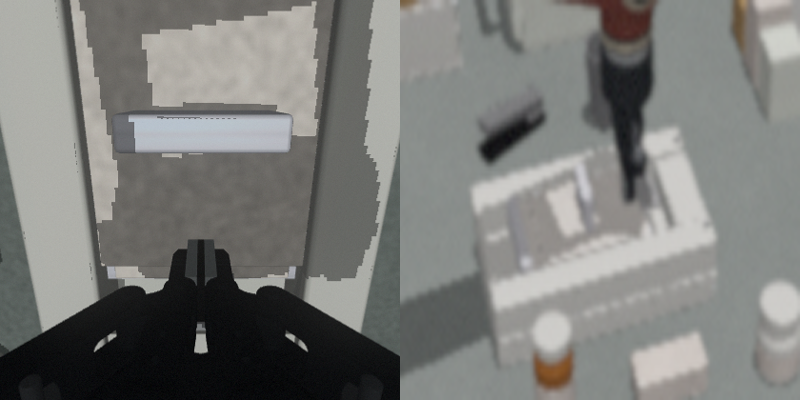

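The board now looks flat. The bar edges (rows 115, 120 and 160) and the far edge (row 279) match a pitch of about 0°. I'll press until it's firm to confirm the snap.

Request:
{"api": "drive_tool", "payload": {"plan": [[0.0005,0,0,0],[0.001,0,0,0],[0.001,0,0,0]]}}

```text
time: 32.8
tool_pos: [0.5975, 0.1908, 0.0691]
tool_rot: [0.707, -0.011, 0.707, 0.011]
contact_force: [-1.7, -0.3, 3.5]
gripper_width: -0.002
```

Request:
{"api": "drive_tool", "payload": {"plan": [[0.0005,0,0,0],[0.001,0,0,0],[0.001,0,0,0]]}}

```text
time: 33.1
tool_pos: [0.5975, 0.1908, 0.069]
tool_rot: [0.707, -0.011, 0.707, 0.011]
contact_force: [-5.6, -0.8, 8.0]
gripper_width: -0.001
```

Request:
{"api": "drive_tool", "payload": {"plan": [[0.0005,0,0,0],[0.001,0,0,0],[0.001,0,0,0]]}}

```text
time: 33.4
tool_pos: [0.5975, 0.1908, 0.069]
tool_rot: [0.707, -0.011, 0.707, 0.011]
contact_force: [-6.3, -0.5, 12.8]
gripper_width: -0.003
```

Request:
{"api": "drive_tool", "payload": {"plan": [[-0.003,0,0,0],[-0.02,0,0,0],[-0.05,0,0,0],[-0.085,0,-0.02,0],[-0.1,0,-0.05,0],[-0.1,0,-0.069,0],[-0.1,0,-0.069,0],[-0.1,0,-0.069,0]]}}

```text
time: 34.2
tool_pos: [0.5286, 0.1888, 0.1669]
tool_rot: [0.707, -0.011, 0.707, 0.011]
contact_force: [0.4, 0.5, -0.6]
gripper_width: 0.005
```

```bash
python3 st.py; python3 - <<'E'
from pitch import *
c,a=grab('wrist','pics/w17.png'); s,p,M=tool(); g=cv2.cvtColor(a,cv2.COLOR_BGR2GRAY).astype(int)
np.set_printoptions(linewidth=220)
for x in (210,225,240,255,262,270,280,290,298,305,320,335):
    d=np.abs(g[2:,x]-g[:-2,x]); print(x,[(int(i+1),int(d[i])) for i in range(1,len(d)-1) if d[i]>14 and i<345 and d[i]>=d[i-1] and d[i]>=d[i+1]])
ex=np.array([np.cos(.029),np.sin(.029),0]); ey=np.array([-ex[1],ex[0],0])
H=np.array([.5302,.1893,0])
def q(x,y,z): return proj(c,H+ex*x/1000+ey*y/1000+np.array([0,0,z/1000]))[0]
for n,P in dict(lipfront=(-93,0,79),ton=(-97,0,73),plate0=(-75,0,75),barb=(-7,0,75),bart0=(-7,0,111),bart1=(7,0,111),plate1=(75,0,75),flange=(87,0,68),nose_low=(80.5,0,69.5),nose_low_open=(94.5,0,69.5),catchtop96_80=(80.5,0,96),c96_94=(94.5,0,96),cL=(85,-18,90),cR=(85,18,90)).items(): print(n,q(*P).round(1))
E
```

```text
34.2 [0.5286 0.1888 0.1669] yaw 1.7167026109341241 [ 0.3879  0.5135 -0.5898] [-0.0443 -0.0037 -0.0004] 0.4305440889647944 [ 0.2105 -0.0562  1.8207 -0.0001  1.376  -1.3903]
210 [(13, 32), (14, 32), (62, 83), (85, 34), (87, 32), (101, 93), (103, 71), (106, 68), (108, 72), (110, 86), (112, 77), (159, 54), (162, 26), (166, 18), (299, 125)]
225 [(13, 35), (29, 78), (62, 78), (87, 92), (110, 92), (112, 80), (176, 69), (207, 77), (296, 61), (308, 71)]
240 [(13, 35), (14, 35), (110, 23), (112, 19), (203, 23), (215, 27), (233, 76), (303, 139)]
255 [(13, 39), (62, 84), (85, 93), (110, 16), (112, 22), (201, 34), (215, 29), (233, 86), (263, 142)]
262 [(13, 37), (44, 74), (85, 38), (87, 33), (110, 82), (112, 82), (117, 79), (201, 33), (215, 30), (237, 67), (261, 142)]
270 [(13, 35), (42, 74), (85, 42), (87, 28), (110, 95), (112, 92), (133, 76), (201, 27), (215, 28), (235, 70), (251, 117), (290, 16), (292, 43)]
280 [(13, 41), (42, 72), (85, 36), (87, 27), (110, 80), (112, 82), (131, 77), (201, 33), (215, 30), (233, 77), (251, 143), (337, 141)]
290 [(13, 37), (39, 73), (85, 33), (87, 24), (110, 81)
[... 155 characters left out ...]
), (201, 26), (215, 32), (233, 74), (261, 141)]
305 [(13, 36), (14, 36), (37, 76), (85, 42), (87, 32), (110, 83), (112, 79), (126, 79), (201, 26), (215, 27), (233, 72), (262, 149)]
320 [(14, 37), (32, 76), (85, 94), (87, 88), (110, 82), (112, 73), (124, 74), (201, 31), (215, 28), (233, 89), (301, 89)]
335 [(14, 37), (30, 75), (85, 92), (87, 87), (110, 79), (112, 83), (121, 77), (221, 69), (308, 152)]
lipfront [282.1  84.5]
ton [282.1  79. ]
plate0 [282.  111.2]
barb [281.8 200.1]
bart0 [281.9 215.5]
bart1 [281.9 234.2]
plate1 [281.5 289.1]
flange [281.5 296.2]
nose_low [281.5 291. ]
nose_low_open [281.5 304.2]
catchtop96_80 [281.6 309.4]
c96_94 [281.6 323.6]
cL [260.3 309.4]
cR [302.9 309.5]
```

Request:
{"api": "drive_tool", "payload": {"plan": [[0,0,0,0],[0,0,0,0],[0,0,0,0],[0,0,0,0],[0,0,0,0],[0,0,0,0],[0,0,0,0]], "fingers": 0.08}}

```text
time: 34.95
tool_pos: [0.5284, 0.1887, 0.1665]
tool_rot: [0.707, -0.011, 0.707, 0.011]
contact_force: [0.0, -0.5, -0.4]
gripper_width: 0.941
```

```bash
cat > cmp.py <<'E'
from pitch import *
c,a=grab('wrist','pics/w18.png'); g=cv2.cvtColor(a,cv2.COLOR_BGR2GRAY).astype(int); o=cv2.cvtColor(cv2.imread('pics/w15.png'),cv2.COLOR_BGR2GRAY).astype(int)
s,p,M=tool(); print(p)
np.set_printoptions(linewidth=220)
for x in (230,250,265,275,281,290,298,310,330):
  for n,im in (('open',o),('now',g)):
    d=np.abs(im[2:,x]-im[:-2,x]); print(x,n,[(int(i+1),int(d[i])) for i in range(1,len(d)-1) if d[i]>12 and 225<i<345 and d[i]>=d[i-1] and d[i]>=d[i+1]])
r=[]
for im in (o,g): print(im[284:344:3,244:322:4])
E
python3 cmp.py
```

```text
[0.5284 0.1887 0.1665]
230 open [(308, 72), (332, 87)]
230 now [(288, 14), (290, 18), (310, 84), (332, 79)]
250 open [(233, 79), (300, 15), (308, 68), (332, 85)]
250 now [(233, 64), (234, 64), (290, 22), (309, 62), (332, 83)]
265 open [(231, 13), (233, 14), (239, 65), (308, 84), (325, 33), (330, 45), (332, 84)]
265 now [(237, 63), (288, 20), (291, 60), (293, 37), (295, 22), (323, 31), (328, 40), (332, 77)]
275 open [(231, 14), (233, 15), (236, 61), (237, 61), (308, 82), (325, 29), (330, 44), (332, 80)]
275 now [(236, 63), (292, 81), (323, 34), (328, 41), (332, 78)]
281 open [(232, 74), (308, 83), (325, 32), (330, 44), (332, 82)]
281 now [(233, 65), (288, 17), (292, 79), (295, 19), (323, 32), (328, 40), (332, 80)]
290 open [(235, 72), (300, 14), (307, 80), (321, 17), (324, 40), (330, 41), (332, 80)]
290 now [(233, 67), (292, 82), (295, 18), (319, 16), (322, 40), (328, 43), (332, 77)]
298 open [(238, 61), (307, 73), (322, 17), (324, 37), (330, 46), (332, 83)]
298 now [(234, 62), (292, 76), (295, 16), (319, 16), (323, 32), (328, 45), (332, 81)]
310 open [(231, 14), (235, 68), (308, 57),
[... 2826 characters left out ...]
89  86  87  85  81  83  81  81  83]
 [ 80  81  83  80  88  87  87  89  89  87  88  86  74  76  77  79  82  81  81  79]
 [ 82  80  79  79 110 111 111 112 110 111 110 112 108 109 109  80  83  85  82  80]
 [ 79  81  78  81 127 131 130 128 127 127 127 128 127 127 128  81  82  83  81  79]
 [ 79  82  82  80  87  87  85  84  86  85  87  85  85  84  84  81  81  81  80  82]
 [100  99  98  99  98 101  98  99  98  99  96  97  97  98  98  99  98  98  98  97]
 [172 172 172 172 171 169 172 172 170 171 172 171 172 169 172 170 171 172 169 171]
 [171 171 171 171 172 171 171 169 171 169 170 172 174 169 172 170 171 171 173 169]
 [170 171 171 171 170 171 171 173 170 170 171 170 172 168 171 168 169 171 172 168]]
```

The catch (dark, starting at row 292) now covers the middle of the flange, which shows out to row 309 on either side. So it has snapped over, and the nose is where I predicted it (row 291). The gripper is clear, so I'll hand in.

```bash
python3 -c "
from plant import status,manip
print(status.state()['time'],manip.job_done())"
```

```text
the job is handed in; nothing more can be done
35.0 None
```

The feeder is closed and the job is handed in at 35.0 s: the tongue is in the groove and the catch has snapped over the flange.

**How it was done:** The tool can't pitch, so I gripped the large white board by the ends of its bar. I tilted it to about 23° by lowering its flange end on the feeder's near edge. A light touch on the lip showed the frame sits about 7 mm nearer the robot than nominal. I then slid the tongue under the lip, dropped the bead behind the ridge and lowered the board to about 6.5°. After letting go, I pressed the far end down with the closed fingers until the catch snapped.

**Last checks:**
- **Catch:** the wrist picture shows it lying over the middle of the flange, with the flange visible on both sides.
- **Board:** it lies flat to within about 1°, and was firm when I pressed it afterwards.
- **Forces:** the largest reading was about 14 N, but I only read force at the end of each move, so short peaks such as the snap weren't seen.
- **Gripper:** it is open, clear of the board and touching nothing.
- **Other items:** I didn't knowingly touch any of them, but I took no final picture of the whole counter.

**What disagreed:**
- **Fingertips:** they stand several mm behind the TCP, not 17 mm ahead as stated. My first grasp closed above the bar and the second pressed lightly on its top (about 6 N); the third held.
- **Snap:** my readings showed only about 3 N just before it, the bottom of the stated 3 to 15 N.

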